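# Change over the inspection tray under the magnifier lamp

### The arm

A 6-joint arm with a two-finger parallel gripper is mounted at the origin on the work surface. World frame = base frame: x ahead of the robot, y to its left, z up, the work surface at z = 0. Lengths are in m, angles in rad, forces in N, time in s.
With the tool pointing down it reaches from about 0.35 to 0.85 m from the base axis. Payload 8.1 kg.
Tool frame: the origin (TCP) lies at the very end of the fingers, on their centre line; the grasp point (between the pads) lies 19 mm behind it; z points along the fingers, y is the line along which they close (so a half turn about z gives the same grasp; the last joint's range is limited). The gripper opens to 93 mm and grips with 3 to 60 N. Pads are 15 mm wide; open, the fingers measure 128 mm over their backs; the gripper's body (75 mm by 188 mm) begins 65 mm behind the grasp point.
Start: joints at [-1.214, 0.13, 1.488, -0, 1.523, -0.085], TCP at [0.257, -0.542, 0.219] pointing down, gripper open.
Joint ranges: [-2.96, 2.96], [-0.89, 2.26], [0.02, 2.5], [-1.34, 4.48], [0, 2.73], [-2.66, 2.66]. Speed limits (rad/s): [2.39, 2.39, 2.79, 3.14, 3.14, 3.14].

### API

Orientations are given as a rotation vector (axis times angle).
In Python, from plant import robot, imaging gives the robot as it stands.
- The arm moves only by the tool jog_arm, never from a script. Its argument "rows" is a list of rows, each a list of 2 entries, a list of its own where there are three numbers: the shift along the tool's x, y, z each as a share of 0.2 m, from -1 to 1, then the turn, a rotation vector about the tool's x, y, z each as a share of pi/2 rad, from -1 to 1. A call has 1 to 5 rows; each row is the pose to reach, as a shift and turn from the pose commanded when the call began, along the tool's axes at that moment; what a row does not reach only later rows make up. A row lasts 1/10 s, in which the tool goes at most 50 mm and 8.59 degrees, less where a joint would pass 70% of its speed; a pose out of reach is approached as far as the arm can. A call with a number of a shift or a turn outside -1 to 1 is refused whole. A call with a gripper value outside its range is refused whole. "hand" is the closure, from -1 (fully open) to 1 (shut), set as the call begins (left out, the last holds). The fingers move at their own pace and stop on an object; "squeeze" is the grip in N (left out, the last holds). Time passes only in rows, so rows that repeat a pose let the fingers close. It gives the time, the measured TCP pose, the force, the opening and the grip force at its end, in the units of the state.
- robot.read_state(): the state, without advancing time (a new reading comes with each control period).
- imaging.read_camera(name): name is "scene" or "top"; returns a dict with "frame" (480x640x3 uint8, red, green, blue), "vertical_fov" (degrees; the focal length in pixels is half the picture's height over the tangent of half this angle, whatever the lens; pixels are square), "cx", "cy" (the principal point, pixels), "R" (3x3) and "t" (3): a world point X has camera coordinates R X + t. Camera axes: x right, y down, z forward; pixel columns grow to the right and rows downward; lengths in m; the calibration is good to about 2 mm. A picture is of the moment at which its call begins. There is no depth.
- robot.close_job(): hands the job in; it is judged then, once.
The state is a dict: "t": time; "q": joint angles; "dq": joint speeds; "joint_torque": joint torques, N m; "tool_pos": TCP position; "orientation": TCP orientation; "force": force on the tool from outside, world axes, zero at the start; "wrist_torque": the same for the moment, N m; "opening": finger opening in m; "gripper_force": force on a finger pad.
Only numpy, scipy, OpenCV 4.12 (cv2) and the standard library are available. Lean on these libraries where they do the work, as an engineer would, in place of code of your own. Each camera call takes 0.05 s, during which the arm holds its last target. There are 200 camera calls.

### The job

One of the two boards lying in the trays has a red fault sticker. Swing the magnifier lamp out of the way until its lens is over the green-stickered board, then put the red-stickered board in the red bin and set every heat sink from the bench down flat in the tray that the red-stickered board came from, side by side. Only then swing the lamp across so that its lens is over the middle of that tray; leave the green-stickered board and the spool, tape, bottle and cup where they are.

Things in the scene. Friction and masses are not known exactly. Their poses are not given: they have to be found in the camera images.
- lamp_arm (a joint): swing of the magnifier lamp's arm about its upright column, rad: 0 = arm points from the column straight towards the robot (-x), positive = lens swings towards +y (robot's left); range -1.25 to 1.25, light friction, stays where it is left
- lens (a point): centre of the magnifier lens, at the underside of the black ring lamp head (156 mm across, 30 mm thick, underside 205 mm above the bench); 420 mm from the hinge axis, which is upright, over the black round lamp base (96 mm across) behind the bin
- knob (a point): top of the orange upright round knob on the lamp arm, 285 mm from the hinge axis: 24 mm across, stands 54 mm proud of the arm (from 236 to 290 mm above the bench); the hinge axis lies on the level line from lens through knob, 285 mm beyond it
- tray_a: blue shallow open tray fixed on the bench, 200 (x) x 240 (y) x 20 mm high, walls and floor 5 mm; origin at the centre of its underside
- tray_b: grey shallow open tray, otherwise as tray_a
- bin: red open bin fixed on the bench, 125 (x) x 175 (y) x 45 mm high, walls and floor 5 mm; origin at the centre of its underside
- board_red: green circuit board 64 (x) x 110 (y) x 4 mm lying in one of the trays, with an upright black block in the middle 30 (x) x 40 (y) mm, its top 39 mm above the underside, topped by a RED sticker (faulty); origin at the centre of the underside, z up
- board_green: the same kind of board with a GREEN sticker on its block (passed), lying in the other tray
- spool: bystander: metal spool, 56 mm across, 46 mm high; origin centre of underside
- tape: bystander: amber tape roll, 64 mm across, 22 mm high; origin centre of underside
- flux: bystander: amber bottle, 44 mm across, 100 mm high; origin centre of underside
- cup: bystander: orange cup, 70 mm across, 75 mm high; origin centre of underside
- sink0: finned aluminium heat sink 70 (x, long) x 34 (y) x 40 (z) mm, 0.15 kg, standing on the middle of the bench; 3 to 5 of the five are there; origin at the centre of its underside
- sink0_mid (a point): middle of sink0, 20 mm above its underside
- sink1: finned aluminium heat sink 70 (x, long) x 34 (y) x 40 (z) mm, 0.15 kg, standing on the middle of the bench; 3 to 5 of the five are there; origin at the centre of its underside
- sink1_mid (a point): middle of sink1, 20 mm above its underside
- sink2: finned aluminium heat sink 70 (x, long) x 34 (y) x 40 (z) mm, 0.15 kg, standing on the middle of the bench; 3 to 5 of the five are there; origin at the centre of its underside
- sink2_mid (a point): middle of sink2, 20 mm above its underside
- sink3: finned aluminium heat sink 70 (x, long) x 34 (y) x 40 (z) mm, 0.15 kg, standing on the middle of the bench; 3 to 5 of the five are there; origin at the centre of its underside
- sink3_mid (a point): middle of sink3, 20 mm above its underside
- sink4: finned aluminium heat sink 70 (x, long) x 34 (y) x 40 (z) mm, 0.15 kg, standing on the middle of the bench; 3 to 5 of the five are there; origin at the centre of its underside
- sink4_mid (a point): middle of sink4, 20 mm above its underside
There are look-alikes about, which are no part of the job. What is shaped like the sink0 but yellow is not meant. Leave any pink look-alike of the sink4 alone.

How it is judged:
By the outcome, as a careful person would: the job done as asked, in the order asked, and still so for the second after the job is handed in, with the robot touching nothing.
Of sink0, sink1, sink2, sink3, sink4 only 3 to 5 are there at a start; the rules pass over those that are not, and their reading is None.
At some moment in a run one of sink0, sink1, sink2, sink3, sink4 may be knocked a few centimetres aside while the robot is not near it.
Once in a run the grip may slacken for a moment while it holds something.
It also fails if it takes over 210 s, if anything falls off the work surface, if the arm or the gripper's body presses on something with over 40 N, if the wrist force passes 120 N, or if a joint passes its speed limit or range.

## Working session

There is one attempt and no reset: what is moved stays moved. The work goes in short steps, Python scripts to look and compute and a tool call to move; the robot and the scene stay as the last step left them, time stands still between calls to the robot, and variables do not carry over. Pictures are saved under pics/ and viewed, at most 14 in all, crops included, and the job is handed in when it is done.

Besides the shell and the picture viewer there is one more tool, called after ">>>" as name(argument=value, ...), one argument or row to a line, values as JSON. jog_arm: Moves the arm, as the interface text tells. Its arguments: {"type":"object","properties":{"rows":{"type":"array"},"hand":{"type":"number"},"squeeze":{"type":"number"}},"required":["rows"]}

```bash
ls; mkdir -p pics; cat > h.py <<'E'
import numpy as np,cv2
from plant import robot,imaging
def cam(n):
    c=imaging.read_camera(n); c['f']=240/np.tan(np.radians(c['vertical_fov'])/2); return c
def save(c,p): cv2.imwrite('pics/'+p,cv2.cvtColor(c['frame'],cv2.COLOR_RGB2BGR))
def ray(c,u,v,z):
    R=np.array(c['R']);t=np.array(c['t']);o=-R.T@t
    d=R.T@np.array([(u-c['cx'])/c['f'],(v-c['cy'])/c['f'],1]); return o+d*(z-o[2])/d[2]
def proj(c,X):
    p=np.array(c['R'])@np.array(X)+np.array(c['t']); return p[0]/p[2]*c['f']+c['cx'],p[1]/p[2]*c['f']+c['cy']
E
python3 - <<'E'
from h import *
for n in ['top','scene']:
    c=cam(n); save(c,n+'0.png'); print(n,c['f'],c['cx'],c['cy'],np.round(-np.array(c['R']).T@c['t'],3),{k for k in c})
print(robot.read_state())
E
```

```text
pics
top 479.2181500297802 313.7213761886914 234.12541246607276 [0.392 0.006 1.165] {'R', 'cy', 't', 'cx', 'f', 'frame', 'vertical_fov'}
scene 618.4457860983986 318.9284556227575 245.60459492245803 [1.219 0.361 1.462] {'R', 'cy', 't', 'cx', 'f', 'frame', 'vertical_fov'}
{'t': 0.1, 'q': array([-1.21440186e+00,  1.31085911e-01,  1.48913226e+00,  1.28133897e-05,
        1.52297978e+00, -8.54022132e-02]), 'dq': array([ 0.00043835, -0.00225005, -0.00234354,  0.00103325,  0.0005904 ,
       -0.00049244]), 'joint_torque': array([ 6.19052771e-04, -5.61341965e+01, -4.93096483e+01,  7.69997737e-02,
        2.91105034e-02, -5.39555617e-05]), 'tool_pos': array([ 0.25639084, -0.54192023,  0.2177131 ]), 'orientation': array([-3.06370170e+00, -6.87992653e-01,  3.20541749e-04]), 'force': array([0.23563999, 0.86125169, 0.46757072]), 'wrist_torque': array([ 0.05018553,  0.00069788, -0.02449121]), 'gripper_force': 0.0, 'opening': 0.09324035056990498}
```

View pics/top0.png

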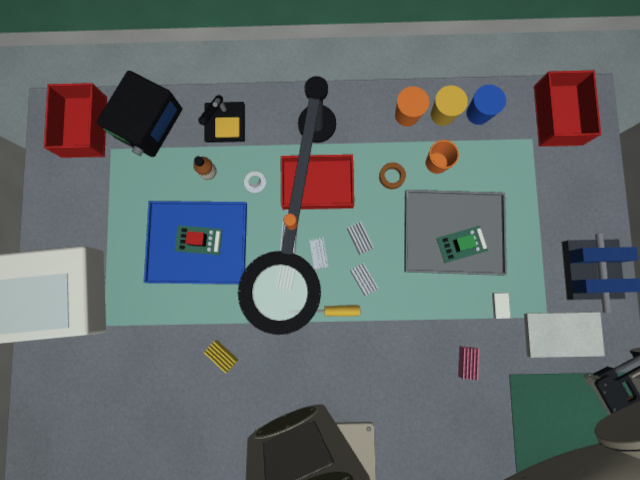

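View pics/scene0.png

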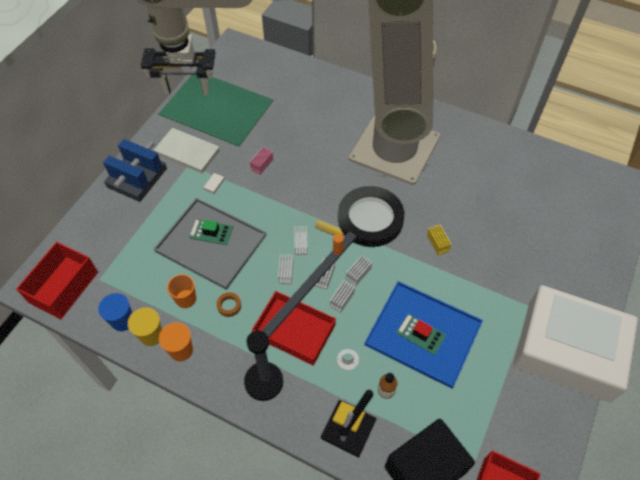

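Top view (up = +x, left = +y): the red board is in the blue tray (200,240) and the green board is in the grey tray (464,243). The middle red bin is at (317,181), and the side bins at (75,120) and (570,105) are look-alikes. The knob is at (290,221) and the lens at (280,292). Five grey sinks are between the trays, two of them under the lamp. The yellow (220,357) and pink (469,363) look-alikes are not to be touched.

```bash
cat >> h.py <<'E'
def hsv(c): return cv2.cvtColor(c['frame'],cv2.COLOR_RGB2HSV)
def blobs(m,amin=40):
    n,l,s,ce=cv2.connectedComponentsWithStats(m.astype(np.uint8)); return [(l==i,s[i],ce[i]) for i in range(1,n) if s[i][4]>=amin]
def rect(c,m,z):
    "world min-area rectangle of a mask at height z: centre, sizes, yaw of long side"
    v,u=np.nonzero(m); P=np.array([ray(c,a,b,z)[:2] for a,b in zip(u,v)],np.float32)
    (x,y),(w,h),a=cv2.minAreaRect(P*1000); 
    if w<h: w,h,a=h,w,a+90
    return np.round([x,y,w,h],0),round((a+90)%180-90,1)
E
python3 - <<'E'
from h import *
c=cam('top'); s=cam('scene'); print(np.round(c['R'],3))
H=hsv(c);h,S,V=H[...,0],H[...,1],H[...,2]
red=((h<6)|(h>174))&(S>150)&(V>60)
print('red');[print(np.round(b[2]),b[1][2:],rect(c,b[0],.045)) for b in blobs(red)]
g=(h>50)&(h<70)&(S>150)&(V>110)
print('green');[print(np.round(b[2]),b[1][2:],rect(c,b[0],.044)) for b in blobs(g)]
o=(h>=6)&(h<16)&(S>150)&(V>80)
print('orange');[print(np.round(b[2]),b[1][2:],rect(c,b[0],.29)) for b in blobs(o)]
bl=(h>105)&(h<125)&(S>150)&(V>50)
print('blue');[print(np.round(b[2]),b[1][2:],rect(c,b[0],.02)) for b in blobs(bl,1000)]
bk=(V<45)
print('black');[print(np.round(b[2]),b[1],rect(c,b[0],.235)) for b in blobs(bk,300)]
w=(S<40)&(V>120)
print('white')
for b in blobs(w,60):
    if b[1][4]<3000: print(np.round(b[2]),b[1],rect(c,b[0],.04))
print('knob/hinge', ray(c,290,221,.29),ray(c,318,124,0),'lens',ray(c,280,292,.235))
# scene
H=hsv(s);h,S,V=H[...,0],H[...,1],H[...,2]
o=(h>=6)&(h<16)&(S>150)&(V>80)
print('orange scene');[print(np.round(b[2]),b[1],ray(s,*b[2],.27)) for b in blobs(o)]
ov=c['frame'][130:310,220:400]; cv2.imwrite('pics/crop.png',cv2.cvtColor(cv2.resize(c['frame'][125:325,130:520],None,fx=2,fy=2,interpolation=2),cv2.COLOR_RGB2BGR))
E
```

```text
[[-0.021 -1.    -0.014]
 [-0.991  0.022 -0.135]
 [ 0.136  0.011 -0.991]]
red
[567. 109.] [  67   75 2675] (array([ 842., -602.,  188.,  149.]), -0.1)
[ 74. 120.] [  63   73 4064] (array([842., 598., 188., 149.]), -0.1)
[329. 182.] [  53   54 2562] (array([672., -16., 130., 124.]), -1.4)
[288. 178.] [ 18  53 641] (array([673.,  75., 128.,  41.]), -1.4)
[194. 238.] [ 19  14 221] (array([542., 301.,  42.,  30.]), 83.0)
green
[466. 242.] [17 15 67] (array([ 519., -339.,   39.,   23.]), -65.0)
orange
[411. 105.] [ 33  39 973] (array([ 754., -177.,   78.,   60.]), -6.2)
[441. 156.] [ 32  33 725] (array([ 654., -226.,   67.,   52.]), -46.5)
[204. 167.] [ 16  15 146] (array([643., 220.,  30.,  24.]), -63.8)
[392. 175.] [ 25  25 278] (array([ 620., -133.,   46.,   45.]), -1.4)
[290. 221.] [ 13  16 159] (array([536.,  59.,  28.,  22.]), -0.9)
blue
[486. 104.] [  39   39 1063] (array([ 863., -418.,  112.,   77.]), -29.1)
[195. 243.] [ 103   83 6848] (array([537., 304., 241., 198.]), 88.0)
black
[138. 112.] [  97   71   85   85 3821] (array([777., 365., 143., 137.]), 61.2)
[321. 108.] [305  77  
[... 1456 characters left out ...]
  21  27 399] (array([ 371., -417.,   60.,   43.]), 0.0)
[608. 303.] [606 293   5  20  67] (array([ 372., -655.,   43.,    8.]), 0.4)
[361. 444.] [ 337  424   39   56 1144] (array([ 70., -90., 141.,  67.]), 31.2)
knob/hinge [0.53734828 0.0590522  0.29      ] [0.83267423 0.00225232 0.        ] lens [0.40823927 0.08363772 0.235     ]
orange scene
[338. 244.] [334 235  10  19 161] [0.54512477 0.06376821 0.27      ]
[182. 290.] [168 275  27  32 667] [ 0.80228392 -0.18751562  0.27      ]
[228. 304.] [218 293  22  23 213] [ 0.78535905 -0.08081764  0.27      ]
[176. 341.] [159 323  33  38 935] [ 0.90653056 -0.13337204  0.27      ]
[387. 385.] [380 376  16  16 145] [0.7974122  0.29484847 0.27      ]
```

View pics/crop.png

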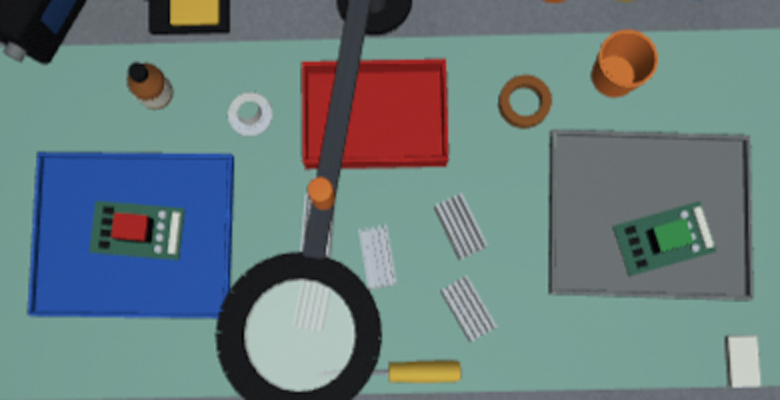

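Sink candidates at top-view pixels: (360,238), (318,253), (364,279), under the lens (286,290), under the lamp arm (288,234). All five are silver on the mat. The yellow block (220,357), pink block (469,363) and white block (502,305) are rejected. The lamp comes first.

```bash
cat > plan.py <<'E'
import json,sys
from h import *
from scipy.spatial.transform import Rotation as Ro
F='cmd.json'
def load():
    try: return np.array(json.load(open(F)))
    except Exception: return np.array([.257,-.542,.219,-64.7])
def check(): 
    s=robot.read_state(); R=Ro.from_rotvec(s['orientation']).as_matrix()
    m=np.array([*s['tool_pos'],np.degrees(np.arctan2(R[1,1],R[0,1]))])
    print('t',round(s['t'],1),'meas',np.round(m,4),'tilt',np.round(R[2,2],4),'err',np.round(m-load(),4),'q6',round(s['q'][5],2),'F',np.round(s['force'],1),'op',round(s['opening'],4),round(s['gripper_force'],1)); return m
def go(wps,step=.04,cmd=None):
    """waypoints (x,y,z,psi deg), tool down; prints calls of <=5 rows (shares)"""
    c=load() if cmd is None else np.array(cmd,float)
    pts=[];p=c.copy()
    for w in wps:
        st=step
        if len(w)==5: st=w[4]; w=w[:4]
        w=np.array(w,float); n=int(max(np.ceil(np.linalg.norm((w-p)[:3])/st),np.ceil(abs(w[3]-p[3])/7.5),1))
        pts+=[p+(w-p)*k/n for k in range(1,n+1)]; p=w
    while pts:
        b=[]
        while pts and len(b)<5:
            d=pts[0][:3]-c[:3]; a=np.radians(c[3])
            ty=np.array([np.cos(a),np.sin(a),0]); tz=np.array([0,0,-1]); tx=np.cross(ty,tz)
            r=np.round([d@tx/.2,d@ty/.2,d@tz/.2],3); q=round(-(pts[0][3]-c[3])/90,3)
            if np.abs(r).max()>1: break
            b.append([[float(x)+0. for x in r],[0,0,q+0.]]); last=(r,q,tx,ty,tz); pts.pop(0)
        print(json.dumps(b)); r,q,tx,ty,tz=last
        c=np.append(c[:3]+.2*(r[0]*tx+r[1]*ty+r[2]*tz),c[3]-90*q)
    json.dump(list(c),open(F,'w')); print('end',np.round(c,4))
E
python3 - <<'E'
from plan import *
check(); go([(.257,-.542,.36,-64.7),(.541,.061,.36,-101),(.541,.061,.252,-101)],.045)
E
```

```text
t 0.2 meas [  0.2565  -0.542    0.2179 -64.6853] tilt -1.0 err [-0.0005 -0.     -0.0011  0.0147] q6 -0.09 F [ 0.2  0.8 -0.6] op 0.0933 0.0
[[[0.0, 0.0, -0.176], [0, 0, 0.0]], [[0.0, 0.0, -0.352], [0, 0, 0.0]], [[0.0, 0.0, -0.529], [0, 0, 0.0]], [[0.0, 0.0, -0.705], [0, 0, 0.0]], [[0.171, -0.141, -0.705], [0, 0, 0.027]]]
[[[0.166, -0.149, 0.0], [0, 0, 0.027]], [[0.331, -0.297, 0.0], [0, 0, 0.054]], [[0.496, -0.446, 0.0], [0, 0, 0.081]], [[0.662, -0.594, 0.0], [0, 0, 0.107]], [[0.827, -0.742, 0.0], [0, 0, 0.134]]]
[[[0.131, -0.18, 0.0], [0, 0, 0.027]], [[0.261, -0.36, 0.0], [0, 0, 0.054]], [[0.392, -0.539, 0.0], [0, 0, 0.081]], [[0.523, -0.719, 0.0], [0, 0, 0.108]], [[0.654, -0.899, 0.0], [0, 0, 0.135]]]
[[[0.09, -0.203, 0.0], [0, 0, 0.027]], [[0.179, -0.406, 0.0], [0, 0, 0.054]], [[0.269, -0.609, 0.0], [0, 0, 0.08]], [[0.359, -0.812, 0.0], [0, 0, 0.107]], [[0.359, -0.812, 0.18], [0, 0, 0.107]]]
[[[0.0, 0.0, 0.18], [0, 0, 0.0]], [[0.0, 0.0, 0.36], [0, 0, 0.0]]]
end [ 5.4090e-01  6.0900e-02  2.5200e-01 -1.0097e+02]
```

```bash
rm cmd.json; sed -i 's|r=np.round(\[\(.*\)\],3); q=round(\(.*\)/90,3)|r=np.round(np.round(np.array([\1])/.005)*.005,3); q=round(\2/90,2)|' plan.py; grep -n 'r=np' plan.py
python3 - <<'E'
from plan import *
go([(.257,-.542,.36,-64.7),(.541,.061,.36,-101),(.541,.061,.252,-101)],.045)
E
```

```text
26:            r=np.round(np.round(np.array([d@tx/.2,d@ty/.2,d@tz/.2])/.005)*.005,3); q=round(-(pts[0][3]-c[3])/90,2)
[[[0.0, 0.0, -0.175], [0, 0, 0.0]], [[0.0, 0.0, -0.35], [0, 0, 0.0]], [[0.0, 0.0, -0.53], [0, 0, 0.0]], [[0.0, 0.0, -0.705], [0, 0, 0.0]], [[0.17, -0.14, -0.705], [0, 0, 0.03]]]
[[[0.165, -0.15, 0.0], [0, 0, 0.02]], [[0.33, -0.3, 0.0], [0, 0, 0.05]], [[0.495, -0.45, 0.0], [0, 0, 0.08]], [[0.66, -0.6, 0.0], [0, 0, 0.1]], [[0.825, -0.745, 0.0], [0, 0, 0.13]]]
[[[0.13, -0.18, 0.0], [0, 0, 0.03]], [[0.26, -0.36, 0.0], [0, 0, 0.06]], [[0.39, -0.54, 0.0], [0, 0, 0.08]], [[0.525, -0.72, 0.0], [0, 0, 0.11]], [[0.655, -0.9, 0.0], [0, 0, 0.14]]]
[[[0.09, -0.205, 0.0], [0, 0, 0.02]], [[0.175, -0.405, 0.0], [0, 0, 0.05]], [[0.265, -0.61, 0.0], [0, 0, 0.08]], [[0.355, -0.815, 0.0], [0, 0, 0.1]], [[0.355, -0.815, 0.18], [0, 0, 0.1]]]
[[[0.0, 0.0, 0.18], [0, 0, 0.0]], [[0.0, 0.0, 0.36], [0, 0, 0.0]]]
end [ 5.412e-01  6.120e-02  2.520e-01 -1.007e+02]
```

>>> jog_arm(
  rows=[
    [[0, 0, -0.175], [0, 0, 0]],
    [[0, 0, -0.35], [0, 0, 0]],
    [[0, 0, -0.53], [0, 0, 0]],
    [[0, 0, -0.705], [0, 0, 0]],
    [[0.17, -0.14, -0.705], [0, 0, 0.03]],
  ],
  hand=-1,
)

```text
t: 0.7
tool_pos: [0.2743, -0.5065, 0.3647]
orientation: [3.074, 0.608, 0.001]
force: [1.2, 0.6, 0.2]
opening: 0.0933
gripper_force: 0.0
```

>>> jog_arm(
  rows=[
    [[0.165, -0.15, 0], [0, 0, 0.02]],
    [[0.33, -0.3, 0], [0, 0, 0.05]],
    [[0.495, -0.45, 0], [0, 0, 0.08]],
    [[0.66, -0.6, 0], [0, 0, 0.1]],
    [[0.825, -0.745, 0], [0, 0, 0.13]],
  ],
)

```text
t: 1.2
tool_pos: [0.3707, -0.2998, 0.3596]
orientation: [3.128, 0.296, 0.0]
force: [0.6, 0.0, 1.3]
opening: 0.0932
gripper_force: 0.0
```

>>> jog_arm(
  rows=[
    [[0.13, -0.18, 0], [0, 0, 0.03]],
    [[0.26, -0.36, 0], [0, 0, 0.06]],
    [[0.39, -0.54, 0], [0, 0, 0.08]],
    [[0.525, -0.72, 0], [0, 0, 0.11]],
    [[0.655, -0.9, 0], [0, 0, 0.14]],
  ],
)

```text
t: 1.7
tool_pos: [0.4653, -0.0982, 0.3596]
orientation: [3.141, -0.049, 0.0]
force: [0.4, -0.6, -0.6]
opening: 0.0932
gripper_force: 0.0
```

>>> jog_arm(
  rows=[
    [[0.09, -0.205, 0], [0, 0, 0.02]],
    [[0.175, -0.405, 0], [0, 0, 0.05]],
    [[0.265, -0.61, 0], [0, 0, 0.08]],
    [[0.355, -0.815, 0], [0, 0, 0.1]],
    [[0.355, -0.815, 0.18], [0, 0, 0.1]],
  ],
)

```text
t: 2.2
tool_pos: [0.544, 0.0656, 0.3279]
orientation: [-3.126, 0.286, -0.013]
force: [0.0, -1.0, -0.7]
opening: 0.0928
gripper_force: 0.0
```

>>> jog_arm(
  rows=[
    [[0, 0, 0.18], [0, 0, 0]],
    [[0, 0, 0.36], [0, 0, 0]],
    [[0, 0, 0.36], [0, 0, 0]],
  ],
)

```text
t: 2.5
tool_pos: [0.5372, 0.061, 0.2453]
orientation: [3.127, -0.292, -0.017]
force: [-0.6, -0.0, -0.2]
opening: 0.093
gripper_force: 0.0
```

>>> jog_arm(
  rows=[
    [[0, 0, 0], [0, 0, 0]],
    [[0, 0, 0], [0, 0, 0]],
    [[0, 0, 0], [0, 0, 0]],
    [[0, 0, 0], [0, 0, 0]],
    [[0, 0, 0], [0, 0, 0]],
  ],
  hand=1,
  squeeze=8,
)

```text
t: 3.0
tool_pos: [0.5412, 0.0608, 0.2528]
orientation: [-3.128, 0.293, -0.003]
force: [0.2, 1.2, -0.6]
opening: 0.0575
gripper_force: 0.0
```

>>> jog_arm(
  rows=[
    [[0, 0, 0], [0, 0, 0]],
    [[0, 0, 0], [0, 0, 0]],
    [[0, 0, 0], [0, 0, 0]],
    [[0, 0, 0], [0, 0, 0]],
    [[0, 0, 0], [0, 0, 0]],
  ],
)

```text
t: 3.5
tool_pos: [0.5406, 0.0609, 0.2516]
orientation: [-3.128, 0.292, 0.0]
force: [-0.3, 0.1, -1.0]
opening: 0.0236
gripper_force: 8.0
```

```bash
python3 - <<'E'
from plan import *
check()
c=cam('top');H=hsv(c);h,S,V=H[...,0],H[...,1],H[...,2]
g=(h>45)&(h<75)&(S>100)&(V>60)
[print(np.round(b[2]),b[1],rect(c,b[0],.009)) for b in blobs(g)]
g=(h>50)&(h<70)&(S>130)&(V>90)
[print(np.round(b[2]),b[1],rect(c,b[0],.044)) for b in blobs(g)]
E
```

```text
t 3.5 meas [ 5.406000e-01  6.090000e-02  2.516000e-01 -1.006814e+02] tilt -1.0 err [-0.0006 -0.0003 -0.0004  0.0186] q6 1.78 F [-0.3  0.1 -1. ] op 0.0236 8.0
[115. 135.] [105 129  20  12  41] (array([815., 516.,  58.,   5.]), 61.9)
[466. 242.] [457 235  20  16 234] (array([ 522., -350.,   42.,   33.]), -75.3)
[466. 242.] [457 235  19  16 204] (array([ 518., -339.,   38.,   29.]), -76.8)
```

```bash
python3 - <<'E'
from plan import *
th=np.linspace(.206,-.855,13)[1:]
go([(.818-.285*np.cos(a),.003+.285*np.sin(a),.252,-90-np.degrees(a)) for a in th],.05)
E
```

```text
[[[-0.01, 0.125, 0.0], [0, 0, -0.04]], [[0.005, 0.25, 0.0], [0, 0, -0.1]], [[0.03, 0.375, 0.0], [0, 0, -0.16]], [[0.07, 0.495, 0.0], [0, 0, -0.21]], [[0.115, 0.615, 0.0], [0, 0, -0.27]]]
[[[0.005, 0.125, 0.0], [0, 0, -0.06]], [[0.02, 0.25, 0.0], [0, 0, -0.11]], [[0.05, 0.37, 0.0], [0, 0, -0.17]], [[0.085, 0.49, 0.0], [0, 0, -0.22]], [[0.135, 0.61, 0.0], [0, 0, -0.28]]]
[[[0.005, 0.125, 0.0], [0, 0, -0.06]], [[0.025, 0.25, 0.0], [0, 0, -0.11]]]
end [  0.6312  -0.212    0.252  -41.3   ]
```

>>> jog_arm(
  rows=[
    [[-0.01, 0.125, 0], [0, 0, -0.04]],
    [[0.005, 0.25, 0], [0, 0, -0.1]],
    [[0.03, 0.375, 0], [0, 0, -0.16]],
    [[0.07, 0.495, 0], [0, 0, -0.21]],
    [[0.115, 0.615, 0], [0, 0, -0.27]],
  ],
)

```text
t: 4.05
tool_pos: [0.5417, -0.0646, 0.2518]
orientation: [-3.118, -0.379, -0.005]
force: [10.9, 4.5, -2.6]
opening: 0.0236
gripper_force: 8.0
```

>>> jog_arm(
  rows=[
    [[0.005, 0.125, 0], [0, 0, -0.06]],
    [[0.02, 0.25, 0], [0, 0, -0.11]],
    [[0.05, 0.37, 0], [0, 0, -0.17]],
    [[0.085, 0.49, 0], [0, 0, -0.22]],
    [[0.135, 0.61, 0], [0, 0, -0.28]],
  ],
)

```text
t: 4.55
tool_pos: [0.597, -0.176, 0.2518]
orientation: [-2.96, -1.05, -0.005]
force: [9.4, 8.8, 1.2]
opening: 0.0237
gripper_force: 8.0
```

>>> jog_arm(
  rows=[
    [[0.005, 0.125, 0], [0, 0, -0.06]],
    [[0.025, 0.25, 0], [0, 0, -0.11]],
    [[0.025, 0.25, 0], [0, 0, -0.11]],
    [[0.025, 0.25, 0], [0, 0, -0.11]],
    [[0.025, 0.25, 0], [0, 0, -0.11]],
  ],
)

```text
t: 5.05
tool_pos: [0.6305, -0.2121, 0.2515]
orientation: [-2.862, -1.295, 0.0]
force: [1.6, -0.0, -1.6]
opening: 0.024
gripper_force: 8.0
```

>>> jog_arm(
  rows=[
    [[0, 0, 0], [0, 0, 0]],
    [[0, 0, 0], [0, 0, 0]],
    [[0, 0, 0], [0, 0, 0]],
    [[0, 0, 0], [0, 0, 0]],
    [[0, 0, 0], [0, 0, 0]],
  ],
  hand=-1,
)

```text
t: 5.55
tool_pos: [0.6305, -0.2123, 0.2517]
orientation: [2.862, 1.296, -0.0]
force: [1.1, 0.4, -1.3]
opening: 0.0593
gripper_force: 0.0
```

```bash
python3 - <<'E'
from plan import *
m=check()
c=load()
go([(c[0],c[1],.36,c[3]),(.542,.301,.20,-97),(.542,.301,.022,-97)],.045)
E
```

```text
t 5.5 meas [  0.6305  -0.2123   0.2517 -41.2873] tilt -1.0 err [-0.0006 -0.0003 -0.0003  0.0127] q6 0.32 F [ 1.1  0.4 -1.3] op 0.0593 0.0
[[[0.0, 0.0, -0.18], [0, 0, 0.0]], [[0.0, 0.0, -0.36], [0, 0, 0.0]], [[0.0, 0.0, -0.54], [0, 0, 0.0]], [[0.125, -0.155, -0.48], [0, 0, 0.05]], [[0.25, -0.31, -0.415], [0, 0, 0.1]]]
[[[0.1, -0.175, 0.06], [0, 0, 0.04]], [[0.2, -0.35, 0.12], [0, 0, 0.09]], [[0.3, -0.525, 0.185], [0, 0, 0.14]], [[0.4, -0.695, 0.245], [0, 0, 0.19]], [[0.5, -0.87, 0.305], [0, 0, 0.23]]]
[[[0.03, -0.2, 0.06], [0, 0, 0.05]], [[0.065, -0.395, 0.125], [0, 0, 0.1]], [[0.095, -0.595, 0.185], [0, 0, 0.15]], [[0.125, -0.79, 0.245], [0, 0, 0.19]], [[0.16, -0.99, 0.31], [0, 0, 0.24]]]
[[[-0.045, -0.195, 0.06], [0, 0, 0.05]], [[-0.045, -0.195, 0.285], [0, 0, 0.05]], [[-0.045, -0.195, 0.505], [0, 0, 0.05]], [[-0.045, -0.195, 0.73], [0, 0, 0.05]], [[-0.045, -0.195, 0.95], [0, 0, 0.05]]]
end [ 5.420e-01  3.012e-01  2.200e-02 -9.710e+01]
```

>>> jog_arm(
  rows=[
    [[0, 0, -0.18], [0, 0, 0]],
    [[0, 0, -0.36], [0, 0, 0]],
    [[0, 0, -0.54], [0, 0, 0]],
    [[0.125, -0.155, -0.48], [0, 0, 0.05]],
    [[0.25, -0.31, -0.415], [0, 0, 0.1]],
  ],
)

```text
t: 6.05
tool_pos: [0.6181, -0.1343, 0.3372]
orientation: [2.955, 1.058, 0.007]
force: [0.4, 0.1, -0.8]
opening: 0.0925
gripper_force: 0.0
```

>>> jog_arm(
  rows=[
    [[0.1, -0.175, 0.06], [0, 0, 0.04]],
    [[0.2, -0.35, 0.12], [0, 0, 0.09]],
    [[0.3, -0.525, 0.185], [0, 0, 0.14]],
    [[0.4, -0.695, 0.245], [0, 0, 0.19]],
    [[0.5, -0.87, 0.305], [0, 0, 0.23]],
  ],
)

```text
t: 6.55
tool_pos: [0.5823, 0.0653, 0.2733]
orientation: [3.099, 0.514, 0.001]
force: [0.4, -0.4, 0.2]
opening: 0.0933
gripper_force: 0.0
```

>>> jog_arm(
  rows=[
    [[0.03, -0.2, 0.06], [0, 0, 0.05]],
    [[0.065, -0.395, 0.125], [0, 0, 0.1]],
    [[0.095, -0.595, 0.185], [0, 0, 0.15]],
    [[0.125, -0.79, 0.245], [0, 0, 0.19]],
    [[0.16, -0.99, 0.31], [0, 0, 0.24]],
  ],
)

```text
t: 7.05
tool_pos: [0.5481, 0.263, 0.2116]
orientation: [-3.141, 0.075, -0.001]
force: [-0.3, 0.7, 0.2]
opening: 0.0929
gripper_force: 0.0
```

```bash
python3 - <<'E'
from h import *
c=cam('top'); save(c,'top1.png')
H=hsv(c);h,S,V=H[...,0],H[...,1],H[...,2]
w=(S<40)&(V>120)
for b in blobs(w,60):
    if 100<b[1][4]<3000 and 240<b[2][0]<480: print(np.round(b[2]),b[1],rect(c,b[0],.04))
bk=V<45
[print(np.round(b[2]),b[1],rect(c,b[0],.235)) for b in blobs(bk,300) if b[2][0]>300]
print('spool base',ray(c,255,182,.046))
E
```

```text
[255. 182.] [244 171  22  22 320] (array([677., 158.,  52.,  51.]), -1.4)
[360. 238.] [348 221  26  34 376] (array([535., -89.,  72.,  38.]), 24.4)
[288. 237.] [280 222  18  32 463] (array([540.,  79.,  73.,  36.]), -5.6)
[318. 253.] [309 237  19  33 441] (array([501.,   9.,  73.,  34.]), 8.3)
[286. 274.] [276 259  21  32 468] (array([453.,  85.,  71.,  36.]), -12.2)
[364. 279.] [350 263  29  33 445] (array([438., -96.,  70.,  37.]), 28.6)
[391. 331.] [344 320  80  35 686] (array([ 304., -137.,  182.,   77.]), 88.8)
[251. 328.] [230 323  42  16 262] (array([325., 169.,  95.,  34.]), 88.8)
[319. 328.] [296 322  37  16 205] (array([326.,  23.,  85.,  33.]), 84.9)
[248. 344.] [228 337  35  21 232] (array([288., 183.,  78.,  44.]), 86.4)
[316. 113.] [ 298   77   38   65 1414] (array([776.,   5., 136.,  75.]), -1.5)
[479. 219.] [ 437  178   86   81 3025] (array([ 545., -309.,  166.,  159.]), -85.8)
[572. 271.] [562 241  24  58 658] (array([ 440., -483.,  110.,   37.]), -0.0)
[312. 467.] [298 444  48  36 625] (array([97., 11., 86., 61.]), 89.1)
spool base [0.67444576 0.15646426 0.046     ]
```

View pics/top1.png

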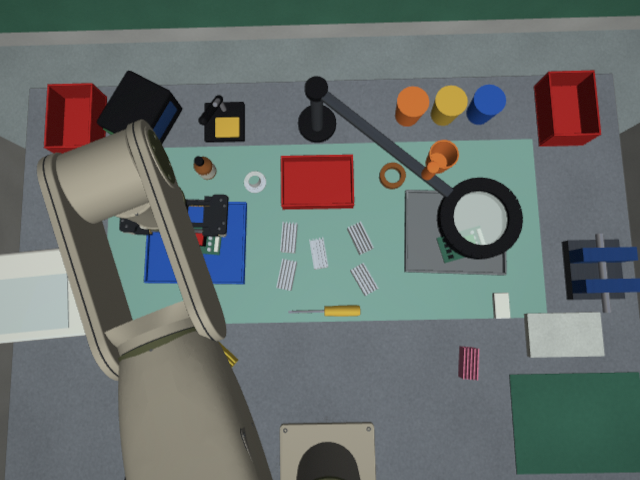

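The lens (479,219) is now at about (0.54,-0.31), over the green board, and the way is clear. All five sinks are visible at (288,237), (318,253), (286,274), (360,238) and (364,279). Next I descend on the red board's block.

>>> jog_arm(
  rows=[
    [[-0.045, -0.195, 0.06], [0, 0, 0.05]],
    [[-0.045, -0.195, 0.285], [0, 0, 0.05]],
    [[-0.045, -0.195, 0.505], [0, 0, 0.05]],
    [[-0.045, -0.195, 0.7], [0, 0, 0.05]],
    [[-0.045, -0.195, 0.82], [0, 0, 0.05]],
  ],
)

```text
t: 7.6
tool_pos: [0.5392, 0.2999, 0.0437]
orientation: [3.133, -0.193, -0.006]
force: [-0.7, -0.3, 0.5]
opening: 0.093
gripper_force: 0.0
```

>>> jog_arm(
  rows=[
    [[0, 0, 0.06], [0, 0, 0]],
    [[0, 0, 0.11], [0, 0, 0]],
    [[0, 0, 0.13], [0, 0, 0]],
    [[0, 0, 0.13], [0, 0, 0]],
    [[0, 0, 0.13], [0, 0, 0]],
  ],
)

```text
t: 8.1
tool_pos: [0.5424, 0.3013, 0.0232]
orientation: [-3.134, 0.194, -0.003]
force: [0.1, -0.2, -0.5]
opening: 0.0929
gripper_force: 0.0
```

>>> jog_arm(
  rows=[
    [[0, 0, 0], [0, 0, 0]],
    [[0, 0, 0], [0, 0, 0]],
    [[0, 0, 0], [0, 0, 0]],
    [[0, 0, 0], [0, 0, 0]],
    [[0, 0, 0], [0, 0, 0]],
  ],
  hand=1,
  squeeze=30,
)

```text
t: 8.6
tool_pos: [0.5413, 0.3009, 0.0217]
orientation: [-3.136, 0.194, -0.0]
force: [-0.3, -0.3, 0.2]
opening: 0.0576
gripper_force: 0.0
```

>>> jog_arm(
  rows=[
    [[0, 0, 0], [0, 0, 0]],
    [[0, 0, 0], [0, 0, 0]],
    [[0, 0, 0], [0, 0, 0]],
    [[0, 0, 0], [0, 0, 0]],
  ],
)

```text
t: 9.0
tool_pos: [0.5413, 0.3009, 0.0216]
orientation: [-3.136, 0.194, 0.0]
force: [-0.4, 0.5, -0.3]
opening: 0.0397
gripper_force: 30.0
```

```bash
python3 - <<'E'
from plan import *
m=check()
# bin: red top-rim extents
c=cam('top');H=hsv(c);h,S,V=H[...,0],H[...,1],H[...,2]
red=((h<6)|(h>174))&(S>150)&(V>60)
[print(np.round(b[2]),b[1],rect(c,b[0],.045)) for b in blobs(red)]
go([(.542,.301,.13,-97),(.655,.03,.13,-90),(.655,.03,.075,-90),(.655,.03,.03,-90,.02)],.035)
E
```

```text
t 9.0 meas [ 5.41300e-01  3.00900e-01  2.16000e-02 -9.70883e+01] tilt -1.0 err [-0.0007 -0.0003 -0.0004  0.0117] q6 2.12 F [-0.4  0.5 -0.3] op 0.0397 30.0
[567. 109.] [ 534   71   67   75 2700] (array([ 842., -602.,  188.,  150.]), -0.0)
[ 74. 120.] [  44   84   63   73 4062] (array([842., 598., 188., 149.]), -0.1)
[317. 181.] [ 281  155   73   54 3801] (array([673.,   8., 172., 130.]), -89.9)
[[[0.0, 0.0, -0.135], [0, 0, 0.0]], [[0.0, 0.0, -0.27], [0, 0, 0.0]], [[0.0, 0.0, -0.405], [0, 0, 0.0]], [[0.0, 0.0, -0.54], [0, 0, 0.0]], [[0.08, 0.145, -0.54], [0, 0, -0.01]]]
[[[0.08, 0.14, 0.0], [0, 0, -0.01]], [[0.16, 0.285, 0.0], [0, 0, -0.02]], [[0.235, 0.425, 0.0], [0, 0, -0.03]], [[0.315, 0.57, 0.0], [0, 0, -0.03]], [[0.395, 0.71, 0.0], [0, 0, -0.04]]]
[[[0.07, 0.15, 0.0], [0, 0, -0.01]], [[0.14, 0.295, 0.0], [0, 0, -0.02]], [[0.21, 0.445, 0.0], [0, 0, -0.03]], [[0.21, 0.445, 0.14], [0, 0, -0.03]], [[0.21, 0.445, 0.275], [0, 0, -0.03]]]
[[[0.0, 0.0, 0.075], [0, 0, 0.0]], [[0.0, 0.0, 0.15], [0, 0, 0.0]], [[0.0, 0.0, 0.225], [0, 0, 0.0]]]
end [ 6.554e-01  2.990e-02  3.000e-02 -8.990e+01]
```

```bash
python3 - <<'E'
from plan import *
go([(.542,.301,.14,-97),(.66,.024,.14,-90),(.66,.024,.07,-90),(.66,.024,.027,-90,.02)],.035,(.542,.3012,.022,-97.1))
E
```

```text
[[[0.0, 0.0, -0.15], [0, 0, 0.0]], [[0.0, 0.0, -0.295], [0, 0, 0.0]], [[0.0, 0.0, -0.445], [0, 0, 0.0]], [[0.0, 0.0, -0.59], [0, 0, 0.0]], [[0.085, 0.145, -0.59], [0, 0, -0.01]]]
[[[0.08, 0.145, 0.0], [0, 0, -0.01]], [[0.165, 0.29, 0.0], [0, 0, -0.02]], [[0.245, 0.44, 0.0], [0, 0, -0.03]], [[0.325, 0.585, 0.0], [0, 0, -0.03]], [[0.41, 0.73, 0.0], [0, 0, -0.04]]]
[[[0.07, 0.15, 0.0], [0, 0, -0.01]], [[0.145, 0.3, 0.0], [0, 0, -0.02]], [[0.215, 0.45, 0.0], [0, 0, -0.03]], [[0.215, 0.45, 0.175], [0, 0, -0.03]], [[0.215, 0.45, 0.35], [0, 0, -0.03]]]
[[[0.0, 0.0, 0.07], [0, 0, 0.0]], [[0.0, 0.0, 0.145], [0, 0, 0.0]], [[0.0, 0.0, 0.215], [0, 0, 0.0]]]
end [ 6.599e-01  2.450e-02  2.700e-02 -8.990e+01]
```

>>> jog_arm(
  rows=[
    [[0, 0, -0.15], [0, 0, 0]],
    [[0, 0, -0.295], [0, 0, 0]],
    [[0, 0, -0.445], [0, 0, 0]],
    [[0, 0, -0.59], [0, 0, 0]],
    [[0.085, 0.145, -0.59], [0, 0, -0.01]],
  ],
)

```text
t: 9.55
tool_pos: [0.5563, 0.2738, 0.1454]
orientation: [-3.133, 0.163, -0.011]
force: [0.9, -0.9, 0.1]
opening: 0.0394
gripper_force: 30.0
```

>>> jog_arm(
  rows=[
    [[0.08, 0.145, 0], [0, 0, -0.01]],
    [[0.165, 0.29, 0], [0, 0, -0.02]],
    [[0.245, 0.44, 0], [0, 0, -0.03]],
    [[0.325, 0.585, 0], [0, 0, -0.03]],
    [[0.41, 0.73, 0], [0, 0, -0.04]],
  ],
)

```text
t: 10.05
tool_pos: [0.6205, 0.1146, 0.1394]
orientation: [3.141, -0.071, -0.001]
force: [0.3, 0.4, -0.6]
opening: 0.0398
gripper_force: 30.0
```

>>> jog_arm(
  rows=[
    [[0.07, 0.15, 0], [0, 0, -0.01]],
    [[0.145, 0.3, 0], [0, 0, -0.02]],
    [[0.215, 0.45, 0], [0, 0, -0.03]],
    [[0.215, 0.45, 0.175], [0, 0, -0.03]],
    [[0.215, 0.45, 0.35], [0, 0, -0.03]],
  ],
)

```text
t: 10.55
tool_pos: [0.661, 0.0226, 0.0703]
orientation: [3.141, -0.0, 0.006]
force: [0.1, 0.4, -1.5]
opening: 0.0394
gripper_force: 30.0
```

>>> jog_arm(
  rows=[
    [[0, 0, 0.07], [0, 0, 0]],
    [[0, 0, 0.145], [0, 0, 0]],
    [[0, 0, 0.215], [0, 0, 0]],
    [[0, 0, 0.215], [0, 0, 0]],
  ],
)

```text
t: 10.95
tool_pos: [0.6582, 0.0245, 0.0249]
orientation: [-3.142, -0.004, 0.004]
force: [-0.8, -0.3, -1.3]
opening: 0.0403
gripper_force: 3.0
```

>>> jog_arm(
  rows=[
    [[0, 0, 0], [0, 0, 0]],
    [[0, 0, 0], [0, 0, 0]],
    [[0, 0, 0], [0, 0, 0]],
    [[0, 0, 0], [0, 0, 0]],
  ],
  hand=-0.3,
)

```text
t: 11.35
tool_pos: [0.6601, 0.0242, 0.0278]
orientation: [3.142, 0.003, 0.003]
force: [0.5, -0.4, -0.4]
opening: 0.0599
gripper_force: 0.0
```

>>> jog_arm(
  rows=[
    [[0, 0, -0.15], [0, 0, 0]],
    [[0, 0, -0.35], [0, 0, 0]],
    [[0, 0, -0.55], [0, 0, 0]],
    [[0, 0, -0.6], [0, 0, 0]],
    [[0, 0, -0.6], [0, 0, 0]],
  ],
)

```text
t: 11.85
tool_pos: [0.6614, 0.0241, 0.1503]
orientation: [3.141, 0.003, 0.01]
force: [0.1, 0.5, -0.3]
opening: 0.0605
gripper_force: 0.0
```

```bash
python3 - <<'E'
from plan import *
import json
c=load(); c[2]+=.12; json.dump(list(c),open(F,'w')); check()
go([(.453,.085,.12,-102),(.453,.085,.05,-102),(.453,.085,.013,-102,.015)],.04)
E
```

```text
t 11.8 meas [ 6.61400e-01  2.41000e-02  1.50300e-01 -8.98834e+01] tilt -1.0 err [ 0.0015 -0.0004  0.0033  0.0166] q6 1.53 F [ 0.1  0.5 -0.3] op 0.0605 0.0
[[[-0.17, -0.05, 0.025], [0, 0, 0.02]], [[-0.345, -0.1, 0.045], [0, 0, 0.04]], [[-0.515, -0.15, 0.065], [0, 0, 0.07]], [[-0.69, -0.205, 0.09], [0, 0, 0.09]], [[-0.86, -0.255, 0.11], [0, 0, 0.11]]]
[[[-0.18, -0.02, 0.025], [0, 0, 0.02]], [[-0.18, -0.02, 0.2], [0, 0, 0.02]], [[-0.18, -0.02, 0.375], [0, 0, 0.02]], [[-0.18, -0.02, 0.435], [0, 0, 0.02]], [[-0.18, -0.02, 0.5], [0, 0, 0.02]]]
[[[0.0, 0.0, 0.06], [0, 0, 0.0]]]
end [ 4.530e-01  8.520e-02  1.300e-02 -1.016e+02]
```

>>> jog_arm(
  rows=[
    [[-0.17, -0.05, 0.025], [0, 0, 0.02]],
    [[-0.345, -0.1, 0.045], [0, 0, 0.04]],
    [[-0.515, -0.15, 0.065], [0, 0, 0.07]],
    [[-0.69, -0.205, 0.09], [0, 0, 0.09]],
    [[-0.86, -0.255, 0.11], [0, 0, 0.11]],
  ],
  hand=-0.6,
)

```text
t: 12.35
tool_pos: [0.4842, 0.0751, 0.1219]
orientation: [3.13, -0.27, -0.006]
force: [-0.0, -0.5, 0.1]
opening: 0.0744
gripper_force: 0.0
```

```bash
cat > sinks.py <<'E'
from plan import *
def sinks(img=None):
    c=cam('top')
    if img: save(c,img)
    H=hsv(c);h,S,V=H[...,0],H[...,1],H[...,2]
    w=(S<40)&(V>120)
    for b in blobs(w,200):
        if b[1][4]<900 and 130<b[2][0]<480 and 210<b[2][1]<315: print(np.round(b[2]),b[1],rect(c,b[0],.04))
E
python3 -c "
from sinks import *
sinks();check()"
```

```text
[360. 238.] [348 221  26  34 349] (array([535., -89.,  72.,  38.]), 24.4)
[364. 279.] [350 263  29  33 442] (array([438., -96.,  70.,  38.]), 28.7)
t 12.4 meas [ 4.78200e-01  7.64000e-02  1.19200e-01 -9.99267e+01] tilt -0.9999 err [ 0.0252 -0.0089  0.1062  1.6733] q6 1.8 F [ 0.7  1.5 -2.3] op 0.0743 0.0
```

Others occluded by the arm; nothing has changed for those seen. Grasp C.

>>> jog_arm(
  rows=[
    [[-0.18, -0.02, 0.025], [0, 0, 0.02]],
    [[-0.18, -0.02, 0.2], [0, 0, 0.02]],
    [[-0.18, -0.02, 0.375], [0, 0, 0.02]],
    [[-0.18, -0.02, 0.435], [0, 0, 0.02]],
    [[-0.18, -0.02, 0.5], [0, 0, 0.02]],
  ],
)

```text
t: 12.9
tool_pos: [0.4512, 0.0847, 0.0229]
orientation: [3.125, -0.317, -0.004]
force: [-0.0, 0.5, 0.4]
opening: 0.0743
gripper_force: 0.0
```

>>> jog_arm(
  rows=[
    [[0, 0, 0.04], [0, 0, 0]],
    [[0, 0, 0.06], [0, 0, 0]],
    [[0, 0, 0.06], [0, 0, 0]],
  ],
)

```text
t: 13.2
tool_pos: [0.4527, 0.0848, 0.0127]
orientation: [-3.126, 0.317, 0.0]
force: [-0.1, -0.3, 0.3]
opening: 0.0743
gripper_force: 0.0
```

>>> jog_arm(
  rows=[
    [[0, 0, 0], [0, 0, 0]],
    [[0, 0, 0], [0, 0, 0]],
    [[0, 0, 0], [0, 0, 0]],
    [[0, 0, 0], [0, 0, 0]],
    [[0, 0, 0], [0, 0, 0]],
  ],
  hand=1,
  squeeze=30,
)

```text
t: 13.7
tool_pos: [0.4525, 0.0849, 0.0128]
orientation: [-3.125, 0.317, -0.001]
force: [-0.6, -1.1, 0.1]
opening: 0.0392
gripper_force: 0.0
```

>>> jog_arm(
  rows=[
    [[0, 0, 0], [0, 0, 0]],
    [[0, 0, 0], [0, 0, 0]],
    [[0, 0, 0], [0, 0, 0]],
  ],
)

```text
t: 14.0
tool_pos: [0.4525, 0.0851, 0.0128]
orientation: [-3.125, 0.317, -0.0]
force: [-0.2, 2.0, 2.5]
opening: 0.0336
gripper_force: 30.0
```

```bash
python3 - <<'E'
from plan import *
check()
go([(.453,.085,.12,-101.6),(.537,.304,.12,-90),(.537,.304,.06,-90),(.537,.304,.021,-90,.015)],.04)
E
```

```text
t 14.0 meas [ 4.52500e-01  8.51000e-02  1.28000e-02 -1.01584e+02] tilt -1.0 err [-0.0005 -0.0002 -0.0002  0.016 ] q6 1.85 F [-0.2  2.   2.5] op 0.0336 30.0
[[[0.0, 0.0, -0.18], [0, 0, 0.0]], [[0.0, 0.0, -0.355], [0, 0, 0.0]], [[0.0, 0.0, -0.535], [0, 0, 0.0]], [[0.03, -0.19, -0.535], [0, 0, -0.02]], [[0.065, -0.385, -0.535], [0, 0, -0.04]]]
[[[0.045, -0.19, 0.0], [0, 0, -0.02]], [[0.085, -0.38, 0.0], [0, 0, -0.05]], [[0.13, -0.57, 0.0], [0, 0, -0.07]], [[0.175, -0.76, 0.0], [0, 0, -0.09]], [[0.175, -0.76, 0.15], [0, 0, -0.09]]]
[[[0.0, 0.0, 0.15], [0, 0, 0.0]], [[0.0, 0.0, 0.215], [0, 0, 0.0]], [[0.0, 0.0, 0.28], [0, 0, 0.0]], [[0.0, 0.0, 0.345], [0, 0, 0.0]]]
end [ 5.371e-01  3.037e-01  2.100e-02 -8.990e+01]
```

>>> jog_arm(
  rows=[
    [[0, 0, -0.18], [0, 0, 0]],
    [[0, 0, -0.355], [0, 0, 0]],
    [[0, 0, -0.535], [0, 0, 0]],
    [[0.03, -0.19, -0.535], [0, 0, -0.02]],
    [[0.065, -0.385, -0.535], [0, 0, -0.04]],
  ],
)

```text
t: 14.5
tool_pos: [0.4821, 0.158, 0.1215]
orientation: [-3.133, 0.221, -0.006]
force: [0.2, -0.2, -2.4]
opening: 0.034
gripper_force: 30.0
```

>>> jog_arm(
  rows=[
    [[0.045, -0.19, 0], [0, 0, -0.02]],
    [[0.085, -0.38, 0], [0, 0, -0.05]],
    [[0.13, -0.57, 0], [0, 0, -0.07]],
    [[0.175, -0.76, 0], [0, 0, -0.09]],
    [[0.175, -0.76, 0.15], [0, 0, -0.09]],
  ],
)

```text
t: 15.0
tool_pos: [0.5404, 0.3089, 0.0938]
orientation: [-3.137, -0.009, -0.013]
force: [0.4, 0.3, -0.6]
opening: 0.0341
gripper_force: 30.0
```

>>> jog_arm(
  rows=[
    [[0, 0, 0.15], [0, 0, 0]],
    [[0, 0, 0.215], [0, 0, 0]],
    [[0, 0, 0.28], [0, 0, 0]],
    [[0, 0, 0.33], [0, 0, 0]],
    [[0, 0, 0.355], [0, 0, 0]],
  ],
)

```text
t: 15.5
tool_pos: [0.5365, 0.3031, 0.0183]
orientation: [3.142, 0.002, 0.0]
force: [-0.1, 0.6, -2.2]
opening: 0.0335
gripper_force: 30.0
```

>>> jog_arm(
  rows=[
    [[0, 0, 0], [0, 0, 0]],
    [[0, 0, 0], [0, 0, 0]],
  ],
)

```text
t: 15.7
tool_pos: [0.5371, 0.3036, 0.0197]
orientation: [-3.141, -0.003, -0.002]
force: [0.1, 0.1, -2.2]
opening: 0.0341
gripper_force: 30.0
```

>>> jog_arm(
  rows=[
    [[0, 0, 0], [0, 0, 0]],
    [[0, 0, 0], [0, 0, 0]],
    [[0, 0, 0], [0, 0, 0]],
    [[0, 0, 0], [0, 0, 0]],
    [[0, 0, 0], [0, 0, 0]],
  ],
  hand=-0.5,
)

```text
t: 16.2
tool_pos: [0.5365, 0.3034, 0.0188]
orientation: [-3.141, -0.003, -0.0]
force: [0.7, -0.1, -0.5]
opening: 0.0679
gripper_force: 0.0
```

>>> jog_arm(
  rows=[
    [[0, 0, -0.1], [0, 0, 0]],
    [[0, 0, -0.3], [0, 0, 0]],
    [[0, 0, -0.5], [0, 0, 0]],
    [[0, 0, -0.5], [0, 0, 0]],
  ],
)

```text
t: 16.6
tool_pos: [0.5404, 0.3053, 0.1262]
orientation: [-3.137, -0.003, -0.016]
force: [0.1, 0.3, 1.0]
opening: 0.0701
gripper_force: 0.0
```

```bash
python3 - <<'E'
from plan import *
import json
c=load(); c[2]=.119; json.dump(list(c),open(F,'w')); check()
go([(.501,.009,.12,8)],.05)
E
```

```text
t 16.6 meas [  0.5404   0.3053   0.1262 -89.8826] tilt -0.9999 err [0.0034 0.0016 0.0072 0.0174] q6 2.0 F [0.1 0.3 1. ] op 0.0701 0.0
[[[-0.015, 0.105, 0.0], [0, 0, -0.08]], [[-0.025, 0.21, 0.0], [0, 0, -0.16]], [[-0.04, 0.315, 0.0], [0, 0, -0.23]], [[-0.05, 0.42, 0.0], [0, 0, -0.31]], [[-0.065, 0.525, 0.0], [0, 0, -0.39]]]
[[[-0.07, 0.08, 0.0], [0, 0, -0.08]], [[-0.145, 0.16, -0.005], [0, 0, -0.15]], [[-0.215, 0.235, -0.005], [0, 0, -0.23]], [[-0.285, 0.315, -0.005], [0, 0, -0.31]], [[-0.355, 0.395, -0.005], [0, 0, -0.39]]]
[[[-0.105, 0.02, 0.0], [0, 0, -0.07]], [[-0.21, 0.045, 0.0], [0, 0, -0.15]], [[-0.31, 0.07, 0.0], [0, 0, -0.23]], [[-0.415, 0.09, 0.0], [0, 0, -0.31]]]
end [0.5007 0.009  0.12   8.2   ]
```

```bash
python3 -c "
from sinks import *
sinks()"
```

```text
[360. 238.] [347 221  27  34 382] (array([535., -89.,  72.,  38.]), 24.4)
[288. 238.] [280 222  18  32 464] (array([540.,  79.,  73.,  36.]), -5.6)
[318. 253.] [309 237  19  33 441] (array([501.,   9.,  73.,  34.]), 8.3)
[364. 279.] [350 263  29  33 445] (array([438., -96.,  70.,  37.]), 28.7)
```

>>> jog_arm(
  rows=[
    [[-0.015, 0.105, 0], [0, 0, -0.08]],
    [[-0.025, 0.21, 0], [0, 0, -0.16]],
    [[-0.04, 0.315, 0], [0, 0, -0.23]],
    [[-0.05, 0.42, 0], [0, 0, -0.31]],
    [[-0.065, 0.525, 0], [0, 0, -0.39]],
  ],
  hand=-1,
)

```text
t: 17.15
tool_pos: [0.5224, 0.1973, 0.1168]
orientation: [-2.992, -0.958, 0.004]
force: [0.4, 0.2, 0.9]
opening: 0.0926
gripper_force: 0.0
```

>>> jog_arm(
  rows=[
    [[-0.07, 0.08, 0], [0, 0, -0.08]],
    [[-0.145, 0.16, -0.005], [0, 0, -0.15]],
    [[-0.215, 0.235, -0.005], [0, 0, -0.23]],
    [[-0.285, 0.315, -0.005], [0, 0, -0.31]],
    [[-0.355, 0.395, -0.005], [0, 0, -0.39]],
  ],
)

```text
t: 17.65
tool_pos: [0.5099, 0.0919, 0.118]
orientation: [-2.563, -1.815, 0.003]
force: [0.8, -0.1, 0.1]
opening: 0.0923
gripper_force: 0.0
```

>>> jog_arm(
  rows=[
    [[-0.105, 0.02, 0], [0, 0, -0.07]],
    [[-0.21, 0.045, 0], [0, 0, -0.15]],
    [[-0.31, 0.07, 0], [0, 0, -0.23]],
    [[-0.415, 0.09, 0], [0, 0, -0.31]],
    [[-0.415, 0.09, 0], [0, 0, -0.31]],
  ],
)

```text
t: 18.15
tool_pos: [0.4989, 0.0068, 0.1181]
orientation: [-2.054, -2.375, 0.003]
force: [0.5, 0.4, -0.0]
opening: 0.0932
gripper_force: 0.0
```

```bash
python3 - <<'E'
from sinks import *
check()
s=cam('scene'); save(s,'scene1.png')
sinks('top2.png')
E
```

```text
t 18.1 meas [4.9890e-01 6.8000e-03 1.1810e-01 8.2988e+00] tilt -1.0 err [-0.0019 -0.0022 -0.0019  0.0988] q6 -0.23 F [ 0.5  0.4 -0. ] op 0.0932 0.0
```

View pics/scene1.png

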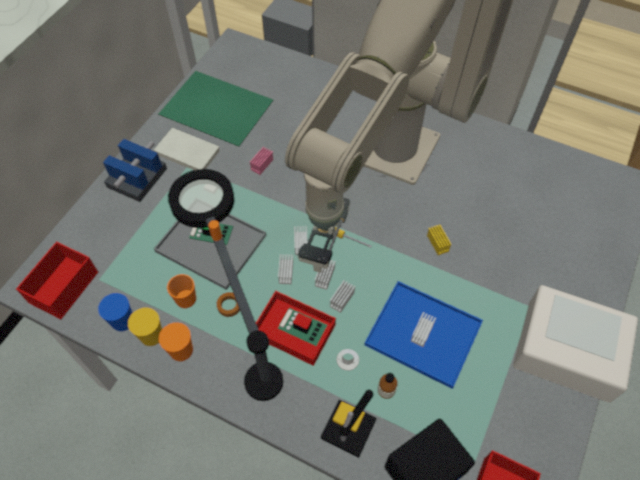

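The board lies flat in the middle red bin (303,325) and the first sink is in the blue tray (425,328). Next is sink B.

```bash
cat > cyc.py <<'E'
from plan import *
def desc(x,y,psi): print('DESC'); go([(x,y,.045,psi,.04),(x,y,.024,psi,.015),(x,y,.013,psi,.008)])
def carry(x,y,psi,sy,ps=0,sx=.537):
    print('CARRY'); go([(x,y,.12,psi),(sx,sy,.12,ps),(sx,sy,.05,ps,.035),(sx,sy,.0195,ps,.011)],.045)
E
python3 - <<'E'
from cyc import *
desc(.501,.009,8.2); carry(.501,.009,8.2,.347)
E
```

```text
DESC
[[[0.0, 0.0, 0.19], [0, 0, 0.0]], [[0.0, 0.0, 0.375], [0, 0, 0.0]], [[0.0, 0.0, 0.425], [0, 0, 0.0]], [[0.0, 0.0, 0.48], [0, 0, 0.0]], [[0.0, 0.0, 0.505], [0, 0, 0.0]]]
[[[0.0, 0.0, 0.03], [0, 0, 0.0]]]
end [0.5007 0.009  0.013  8.2   ]
CARRY
[[[0.0, 0.0, -0.18], [0, 0, 0.0]], [[0.0, 0.0, -0.355], [0, 0, 0.0]], [[0.0, 0.0, -0.535], [0, 0, 0.0]], [[0.205, 0.055, -0.535], [0, 0, 0.01]], [[0.41, 0.105, -0.535], [0, 0, 0.02]]]
[[[0.21, 0.045, 0.0], [0, 0, 0.01]], [[0.415, 0.095, 0.0], [0, 0, 0.03]], [[0.625, 0.14, 0.0], [0, 0, 0.04]], [[0.83, 0.185, 0.0], [0, 0, 0.05]]]
[[[0.21, 0.03, 0.0], [0, 0, 0.01]], [[0.42, 0.06, 0.0], [0, 0, 0.02]], [[0.42, 0.06, 0.175], [0, 0, 0.02]], [[0.42, 0.06, 0.35], [0, 0, 0.02]], [[0.42, 0.06, 0.4], [0, 0, 0.02]]]
[[[0.0, 0.0, 0.05], [0, 0, 0.0]], [[0.0, 0.0, 0.1], [0, 0, 0.0]]]
end [0.5373 0.3466 0.02   0.1   ]
```

>>> jog_arm(
  rows=[
    [[0, 0, 0.19], [0, 0, 0]],
    [[0, 0, 0.375], [0, 0, 0]],
    [[0, 0, 0.425], [0, 0, 0]],
    [[0, 0, 0.48], [0, 0, 0]],
    [[0, 0, 0.505], [0, 0, 0]],
  ],
)

```text
t: 18.75
tool_pos: [0.5004, 0.0091, 0.0185]
orientation: [-2.057, -2.375, -0.0]
force: [-0.5, 0.7, 0.3]
opening: 0.093
gripper_force: 0.0
```

>>> jog_arm(
  rows=[
    [[0, 0, 0.03], [0, 0, 0]],
    [[0, 0, 0.03], [0, 0, 0]],
  ],
)

```text
t: 18.95
tool_pos: [0.5006, 0.0087, 0.013]
orientation: [2.057, 2.374, 0.001]
force: [0.4, -0.3, 0.0]
opening: 0.0927
gripper_force: 0.0
```

>>> jog_arm(
  rows=[
    [[0, 0, 0], [0, 0, 0]],
    [[0, 0, 0], [0, 0, 0]],
    [[0, 0, 0], [0, 0, 0]],
    [[0, 0, 0], [0, 0, 0]],
    [[0, 0, 0], [0, 0, 0]],
  ],
  hand=1,
  squeeze=30,
)

```text
t: 19.45
tool_pos: [0.5007, 0.0086, 0.0132]
orientation: [2.056, 2.374, 0.001]
force: [-0.5, -0.3, 3.6]
opening: 0.0696
gripper_force: 30.0
```

>>> jog_arm(
  rows=[
    [[0, 0, -0.18], [0, 0, 0]],
    [[0, 0, -0.355], [0, 0, 0]],
    [[0, 0, -0.535], [0, 0, 0]],
    [[0.205, 0.055, -0.535], [0, 0, 0.01]],
    [[0.41, 0.105, -0.535], [0, 0, 0.02]],
  ],
)

```text
t: 19.95
tool_pos: [0.5105, 0.093, 0.1214]
orientation: [2.097, 2.337, 0.004]
force: [1.2, -0.2, -1.0]
opening: 0.07
gripper_force: 30.0
```

>>> jog_arm(
  rows=[
    [[0.21, 0.045, 0], [0, 0, 0.01]],
    [[0.415, 0.095, 0], [0, 0, 0.03]],
    [[0.625, 0.14, 0], [0, 0, 0.04]],
    [[0.83, 0.185, 0], [0, 0, 0.05]],
  ],
)

```text
t: 20.35
tool_pos: [0.5269, 0.2636, 0.1191]
orientation: [-2.185, -2.257, 0.001]
force: [1.2, 0.3, -0.8]
opening: 0.0699
gripper_force: 30.0
```

>>> jog_arm(
  rows=[
    [[0.21, 0.03, 0], [0, 0, 0.01]],
    [[0.42, 0.06, 0], [0, 0, 0.02]],
    [[0.42, 0.06, 0.175], [0, 0, 0.02]],
    [[0.42, 0.06, 0.3], [0, 0, 0.02]],
    [[0.42, 0.06, 0.4], [0, 0, 0.02]],
  ],
)

```text
t: 20.85
tool_pos: [0.535, 0.3461, 0.0368]
orientation: [-2.217, -2.224, 0.005]
force: [0.1, -0.5, -0.2]
opening: 0.0695
gripper_force: 30.0
```

>>> jog_arm(
  rows=[
    [[0, 0, 0.05], [0, 0, 0]],
    [[0, 0, 0.1], [0, 0, 0]],
    [[0, 0, 0.1], [0, 0, 0]],
    [[0, 0, 0.1], [0, 0, 0]],
  ],
)

```text
t: 21.25
tool_pos: [0.5372, 0.3464, 0.0205]
orientation: [2.219, 2.223, 0.002]
force: [-0.1, -0.4, -1.8]
opening: 0.0694
gripper_force: 30.0
```

>>> jog_arm(
  rows=[
    [[0, 0, 0], [0, 0, 0]],
    [[0, 0, 0], [0, 0, 0]],
    [[0, 0, 0], [0, 0, 0]],
    [[0, 0, 0], [0, 0, 0]],
  ],
  hand=-1,
)

```text
t: 21.65
tool_pos: [0.5368, 0.3464, 0.0201]
orientation: [2.219, 2.223, 0.001]
force: [0.3, -0.4, -0.5]
opening: 0.0923
gripper_force: 0.0
```

>>> jog_arm(
  rows=[
    [[0, 0, -0.1], [0, 0, 0]],
    [[0, 0, -0.3], [0, 0, 0]],
    [[0, 0, -0.5], [0, 0, 0]],
    [[0, 0, -0.5], [0, 0, 0]],
  ],
)

```text
t: 22.05
tool_pos: [0.5406, 0.3484, 0.1276]
orientation: [2.217, 2.221, 0.018]
force: [1.1, 0.1, -0.0]
opening: 0.0929
gripper_force: 0.0
```

```bash
python3 - <<'E'
from cyc import *
from sinks import sinks
c=load(); c[2]=.12; json.dump(list(c),open(F,'w')); check(); sinks()
go([(.540,.079,.12,-6)],.045); desc(.540,.079,-6); carry(.540,.079,-6,.390)
E
```

```text
t 22.1 meas [0.5406 0.3484 0.1276 0.1148] tilt -0.9999 err [0.0033 0.0019 0.0076 0.0148] q6 0.49 F [ 1.1  0.1 -0. ] op 0.0929 0.0
[360. 238.] [347 221  27  34 381] (array([535., -90.,  72.,  38.]), 23.6)
[288. 238.] [280 222  18  32 464] (array([540.,  79.,  73.,  36.]), -5.6)
[364. 279.] [350 263  29  33 446] (array([438., -96.,  70.,  37.]), 29.8)
[[[-0.225, 0.0, 0.0], [0, 0, 0.01]], [[-0.445, 0.005, 0.0], [0, 0, 0.02]], [[-0.67, 0.005, 0.0], [0, 0, 0.03]], [[-0.89, 0.005, 0.0], [0, 0, 0.05]]]
[[[-0.225, 0.02, 0.0], [0, 0, 0.01]], [[-0.445, 0.04, 0.0], [0, 0, 0.02]]]
end [ 0.5398  0.0792  0.12   -6.2   ]
DESC
[[[0.0, 0.0, 0.19], [0, 0, 0.0]], [[0.0, 0.0, 0.375], [0, 0, 0.0]], [[0.0, 0.0, 0.425], [0, 0, 0.0]], [[0.0, 0.0, 0.48], [0, 0, 0.0]], [[0.0, 0.0, 0.505], [0, 0, 0.0]]]
[[[0.0, 0.0, 0.03], [0, 0, 0.0]]]
end [ 0.5398  0.0792  0.013  -6.2   ]
CARRY
[[[0.0, 0.0, -0.18], [0, 0, 0.0]], [[0.0, 0.0, -0.355], [0, 0, 0.0]], [[0.0, 0.0, -0.535], [0, 0, 0.0]], [[0.22, -0.025, -0.535], [0, 0, -0.01]], [[0.44, -0.05, -0.535], [0, 0, -0.02]]]
[[[0.22, -0.02, 0.0], [0, 0, -0.01]], [[0.445, -0.04, 0.0], [0, 0, -0.02]], [[0.665, -0.06, 0.0], [0, 0, -0.03]], [[0.885, -0.08, 0.0], [0, 0, -0.04]]]
[[[0.22, -0.005, 0.0], [0, 0, -0.01]], [[0.22, -0.005, 0.175], [0, 0, -0.01]], [[0.22, -0.005, 0.35], [0, 0, -0.01]], [[0.22, -0.005, 0.4], [0, 0, -0.01]], [[0.22, -0.005, 0.45], [0, 0, -0.01]]]
[[[0.0, 0.0, 0.05], [0, 0, 0.0]]]
end [0.5366 0.3895 0.02   0.1   ]
```

>>> jog_arm(
  rows=[
    [[-0.225, 0, 0], [0, 0, 0.01]],
    [[-0.445, 0.005, 0], [0, 0, 0.02]],
    [[-0.67, 0.005, 0], [0, 0, 0.03]],
    [[-0.89, 0.005, 0], [0, 0, 0.05]],
  ],
  hand=-0.9,
)

```text
t: 22.5
tool_pos: [0.5368, 0.1665, 0.1182]
orientation: [-2.304, -2.134, 0.003]
force: [0.1, -0.8, 0.2]
opening: 0.088
gripper_force: 0.0
```

>>> jog_arm(
  rows=[
    [[-0.225, 0.02, 0], [0, 0, 0.01]],
    [[-0.445, 0.04, 0], [0, 0, 0.02]],
    [[-0.445, 0.04, 0], [0, 0, 0.02]],
  ],
)

```text
t: 22.8
tool_pos: [0.5384, 0.074, 0.1184]
orientation: [2.343, 2.092, -0.004]
force: [-0.2, 0.3, -0.2]
opening: 0.088
gripper_force: 0.0
```

>>> jog_arm(
  rows=[
    [[0, 0, 0.19], [0, 0, 0]],
    [[0, 0, 0.31], [0, 0, 0]],
    [[0, 0, 0.4], [0, 0, 0]],
    [[0, 0, 0.47], [0, 0, 0]],
    [[0, 0, 0.505], [0, 0, 0]],
  ],
)

```text
t: 23.3
tool_pos: [0.5377, 0.0793, 0.0165]
orientation: [-2.336, -2.098, 0.003]
force: [0.5, -1.5, -0.3]
opening: 0.0885
gripper_force: 0.0
```

>>> jog_arm(
  rows=[
    [[0, 0, 0.03], [0, 0, 0]],
    [[0, 0, 0.03], [0, 0, 0]],
  ],
)

```text
t: 23.5
tool_pos: [0.5389, 0.0791, 0.0123]
orientation: [-2.338, -2.098, 0.001]
force: [-0.3, 0.7, -0.4]
opening: 0.0883
gripper_force: 0.0
```

>>> jog_arm(
  rows=[
    [[0, 0, 0], [0, 0, 0]],
    [[0, 0, 0], [0, 0, 0]],
    [[0, 0, 0], [0, 0, 0]],
    [[0, 0, 0], [0, 0, 0]],
    [[0, 0, 0], [0, 0, 0]],
  ],
  hand=1,
)

```text
t: 24.0
tool_pos: [0.54, 0.0789, 0.0136]
orientation: [2.337, 2.097, 0.002]
force: [0.8, 0.2, 6.2]
opening: 0.0697
gripper_force: 30.0
```

>>> jog_arm(
  rows=[
    [[0, 0, -0.18], [0, 0, 0]],
    [[0, 0, -0.355], [0, 0, 0]],
    [[0, 0, -0.535], [0, 0, 0]],
    [[0.22, -0.025, -0.535], [0, 0, -0.01]],
    [[0.44, -0.05, -0.535], [0, 0, -0.02]],
  ],
)

```text
t: 24.5
tool_pos: [0.5397, 0.1676, 0.1213]
orientation: [2.307, 2.131, 0.004]
force: [-0.0, -0.4, -2.1]
opening: 0.0695
gripper_force: 30.0
```

>>> jog_arm(
  rows=[
    [[0.22, -0.02, 0], [0, 0, -0.01]],
    [[0.445, -0.04, 0], [0, 0, -0.02]],
    [[0.665, -0.06, 0], [0, 0, -0.03]],
    [[0.885, -0.08, 0], [0, 0, -0.04]],
  ],
)

```text
t: 24.9
tool_pos: [0.5353, 0.3467, 0.1189]
orientation: [-2.236, -2.207, 0.002]
force: [1.1, -0.5, -2.0]
opening: 0.0698
gripper_force: 30.0
```

>>> jog_arm(
  rows=[
    [[0.22, -0.005, 0], [0, 0, -0.01]],
    [[0.22, -0.005, 0], [0, 0, -0.01]],
    [[0.22, -0.005, 0.175], [0, 0, -0.01]],
    [[0.22, -0.005, 0.32], [0, 0, -0.01]],
    [[0.22, -0.005, 0.45], [0, 0, -0.01]],
  ],
)

```text
t: 25.4
tool_pos: [0.5347, 0.3883, 0.0272]
orientation: [-2.219, -2.223, 0.004]
force: [-0.2, -0.6, -2.6]
opening: 0.0701
gripper_force: 30.0
```

>>> jog_arm(
  rows=[
    [[0, 0, 0.03], [0, 0, 0]],
    [[0, 0, 0.05], [0, 0, 0]],
    [[0, 0, 0.05], [0, 0, 0]],
    [[0, 0, 0.05], [0, 0, 0]],
  ],
)

```text
t: 25.8
tool_pos: [0.5368, 0.3895, 0.021]
orientation: [2.219, 2.223, 0.003]
force: [0.1, 0.4, -1.3]
opening: 0.0699
gripper_force: 30.0
```

>>> jog_arm(
  rows=[
    [[0, 0, 0], [0, 0, 0]],
    [[0, 0, 0], [0, 0, 0]],
    [[0, 0, 0], [0, 0, 0]],
    [[0, 0, 0], [0, 0, 0]],
  ],
  hand=-1,
)

```text
t: 26.2
tool_pos: [0.5361, 0.3893, 0.02]
orientation: [2.219, 2.224, 0.001]
force: [-0.1, -0.6, -0.2]
opening: 0.0919
gripper_force: 0.0
```

>>> jog_arm(
  rows=[
    [[0, 0, -0.1], [0, 0, 0]],
    [[0, 0, -0.3], [0, 0, 0]],
    [[0, 0, -0.5], [0, 0, 0]],
    [[0, 0, -0.5], [0, 0, 0]],
  ],
)

```text
t: 26.6
tool_pos: [0.5397, 0.3916, 0.1279]
orientation: [2.217, 2.222, 0.018]
force: [0.1, 0.6, 1.9]
opening: 0.093
gripper_force: 0.0
```

```bash
python3 - <<'E'
from cyc import *
from sinks import sinks
c=load(); c[2]=.12; json.dump(list(c),open(F,'w')); check(); sinks()
go([(.535,-.089,.12,24)],.045); desc(.535,-.089,24); carry(.535,-.089,24,.261)
E
```

```text
t 26.6 meas [0.5397 0.3916 0.1279 0.1125] tilt -0.9999 err [0.0031 0.0021 0.0079 0.0125] q6 0.55 F [0.1 0.6 1.9] op 0.093 0.0
[360. 238.] [347 221  27  34 382] (array([535., -90.,  72.,  39.]), 23.1)
[364. 279.] [350 263  29  33 447] (array([438., -96.,  70.,  37.]), 28.4)
[[[-0.22, 0.0, 0.0], [0, 0, -0.02]], [[-0.435, 0.0, 0.0], [0, 0, -0.05]], [[-0.655, -0.005, 0.0], [0, 0, -0.07]], [[-0.87, -0.005, 0.0], [0, 0, -0.1]]]
[[[-0.215, -0.035, 0.0], [0, 0, -0.02]], [[-0.43, -0.07, 0.0], [0, 0, -0.04]], [[-0.645, -0.105, 0.0], [0, 0, -0.07]], [[-0.86, -0.14, 0.0], [0, 0, -0.09]]]
[[[-0.205, -0.065, 0.0], [0, 0, -0.03]], [[-0.415, -0.13, 0.0], [0, 0, -0.05]], [[-0.62, -0.195, 0.0], [0, 0, -0.08]]]
end [ 0.5348 -0.0887  0.12   24.4   ]
DESC
[[[0.0, 0.0, 0.19], [0, 0, 0.0]], [[0.0, 0.0, 0.375], [0, 0, 0.0]], [[0.0, 0.0, 0.425], [0, 0, 0.0]], [[0.0, 0.0, 0.48], [0, 0, 0.0]], [[0.0, 0.0, 0.505], [0, 0, 0.0]]]
[[[0.0, 0.0, 0.03], [0, 0, 0.0]]]
end [ 5.348e-01 -8.870e-02  1.300e-02  2.440e+01]
CARRY
[[[0.0, 0.0, -0.18], [0, 0, 0.0]], [[0.0, 0.0, -0.355], [0, 0, 0.0]], [[0.0, 0.0, -0.535], [0, 0, 0.0]], [[0.195, 0.09, -0.535], [0, 0, 0.04]], [[0.395, 0.185, -0.535], [0, 0, 0.07]]]
[[[0.21, 0.065, 0.0], [0, 0, 0.03]], [[0.415, 0.135, 0.0], [0, 0, 0.07]], [[0.625, 0.205, 0.0], [0, 0, 0.1]], [[0.83, 0.275, 0.0], [0, 0, 0.13]]]
[[[0.22, 0.025, 0.0], [0, 0, 0.04]], [[0.435, 0.05, 0.0], [0, 0, 0.07]], [[0.435, 0.05, 0.175], [0, 0, 0.07]], [[0.435, 0.05, 0.35], [0, 0, 0.07]], [[0.435, 0.05, 0.4], [0, 0, 0.07]]]
[[[0.0, 0.0, 0.05], [0, 0, 0.0]], [[0.0, 0.0, 0.1], [0, 0, 0.0]]]
end [0.5368 0.2609 0.02   0.1   ]
```

>>> jog_arm(
  rows=[
    [[-0.22, 0, 0], [0, 0, -0.02]],
    [[-0.435, 0, 0], [0, 0, -0.05]],
    [[-0.655, -0.005, 0], [0, 0, -0.07]],
    [[-0.87, -0.005, 0], [0, 0, -0.1]],
  ],
)

```text
t: 27.05
tool_pos: [0.534, 0.2134, 0.1181]
orientation: [-2.035, -2.392, 0.003]
force: [0.2, 0.2, -0.2]
opening: 0.0929
gripper_force: 0.0
```

>>> jog_arm(
  rows=[
    [[-0.215, -0.035, 0], [0, 0, -0.02]],
    [[-0.43, -0.07, 0], [0, 0, -0.04]],
    [[-0.645, -0.105, 0], [0, 0, -0.07]],
    [[-0.86, -0.14, 0], [0, 0, -0.09]],
  ],
)

```text
t: 27.45
tool_pos: [0.5337, 0.0392, 0.1184]
orientation: [-1.861, -2.53, 0.002]
force: [0.1, -0.3, -0.9]
opening: 0.093
gripper_force: 0.0
```

>>> jog_arm(
  rows=[
    [[-0.205, -0.065, 0], [0, 0, -0.03]],
    [[-0.415, -0.13, 0], [0, 0, -0.05]],
    [[-0.62, -0.195, 0], [0, 0, -0.08]],
    [[-0.62, -0.195, 0], [0, 0, -0.08]],
  ],
)

```text
t: 27.85
tool_pos: [0.5333, -0.0937, 0.1186]
orientation: [-1.706, -2.638, 0.003]
force: [-0.4, 0.1, 0.5]
opening: 0.0933
gripper_force: 0.0
```

>>> jog_arm(
  rows=[
    [[0, 0, 0.19], [0, 0, 0]],
    [[0, 0, 0.31], [0, 0, 0]],
    [[0, 0, 0.4], [0, 0, 0]],
    [[0, 0, 0.47], [0, 0, 0]],
    [[0, 0, 0.505], [0, 0, 0]],
  ],
)

```text
t: 28.35
tool_pos: [0.5329, -0.0882, 0.0165]
orientation: [-1.7, -2.639, 0.001]
force: [0.3, 0.7, -0.7]
opening: 0.093
gripper_force: 0.0
```

>>> jog_arm(
  rows=[
    [[0, 0, 0.03], [0, 0, 0]],
    [[0, 0, 0.03], [0, 0, 0]],
  ],
)

```text
t: 28.55
tool_pos: [0.5341, -0.0888, 0.0123]
orientation: [-1.701, -2.641, 0.0]
force: [-0.6, -0.2, 0.1]
opening: 0.0928
gripper_force: 0.0
```

>>> jog_arm(
  rows=[
    [[0, 0, 0], [0, 0, 0]],
    [[0, 0, 0], [0, 0, 0]],
    [[0, 0, 0], [0, 0, 0]],
    [[0, 0, 0], [0, 0, 0]],
    [[0, 0, 0], [0, 0, 0]],
  ],
  hand=1,
)

```text
t: 29.05
tool_pos: [0.5349, -0.0892, 0.0134]
orientation: [1.701, 2.64, 0.001]
force: [0.3, 0.6, 3.9]
opening: 0.0695
gripper_force: 30.0
```

>>> jog_arm(
  rows=[
    [[0, 0, -0.18], [0, 0, 0]],
    [[0, 0, -0.355], [0, 0, 0]],
    [[0, 0, -0.535], [0, 0, 0]],
    [[0.195, 0.09, -0.535], [0, 0, 0.04]],
    [[0.395, 0.185, -0.535], [0, 0, 0.07]],
  ],
)

```text
t: 29.55
tool_pos: [0.5363, -0.0021, 0.1214]
orientation: [1.85, 2.536, 0.002]
force: [0.1, 0.8, -2.3]
opening: 0.0698
gripper_force: 30.0
```

>>> jog_arm(
  rows=[
    [[0.21, 0.065, 0], [0, 0, 0.03]],
    [[0.415, 0.135, 0], [0, 0, 0.07]],
    [[0.625, 0.205, 0], [0, 0, 0.1]],
    [[0.83, 0.275, 0], [0, 0, 0.13]],
  ],
)

```text
t: 29.95
tool_pos: [0.5353, 0.1747, 0.1193]
orientation: [-2.096, -2.34, 0.001]
force: [0.9, -0.3, -1.4]
opening: 0.07
gripper_force: 30.0
```

>>> jog_arm(
  rows=[
    [[0.22, 0.025, 0], [0, 0, 0.04]],
    [[0.435, 0.05, 0], [0, 0, 0.07]],
    [[0.435, 0.05, 0], [0, 0, 0.07]],
    [[0.435, 0.05, 0.175], [0, 0, 0.07]],
    [[0.435, 0.05, 0.32], [0, 0, 0.07]],
  ],
)

```text
t: 30.45
tool_pos: [0.5364, 0.2607, 0.055]
orientation: [2.217, 2.225, 0.001]
force: [-0.8, -0.3, -2.1]
opening: 0.0697
gripper_force: 30.0
```

>>> jog_arm(
  rows=[
    [[0, 0, 0.08], [0, 0, 0]],
    [[0, 0, 0.14], [0, 0, 0]],
    [[0, 0, 0.18], [0, 0, 0]],
    [[0, 0, 0.18], [0, 0, 0]],
    [[0, 0, 0.18], [0, 0, 0]],
  ],
)

```text
t: 30.95
tool_pos: [0.537, 0.2607, 0.0208]
orientation: [2.219, 2.223, 0.002]
force: [0.6, -0.3, -2.1]
opening: 0.0699
gripper_force: 30.0
```

>>> jog_arm(
  rows=[
    [[0, 0, 0], [0, 0, 0]],
    [[0, 0, 0], [0, 0, 0]],
    [[0, 0, 0], [0, 0, 0]],
    [[0, 0, 0], [0, 0, 0]],
  ],
  hand=-1,
)

```text
t: 31.35
tool_pos: [0.5364, 0.2607, 0.02]
orientation: [2.219, 2.223, 0.001]
force: [-0.0, 0.6, 0.5]
opening: 0.0927
gripper_force: 0.0
```

>>> jog_arm(
  rows=[
    [[0, 0, -0.1], [0, 0, 0]],
    [[0, 0, -0.3], [0, 0, 0]],
    [[0, 0, -0.5], [0, 0, 0]],
    [[0, 0, -0.5], [0, 0, 0]],
  ],
)

```text
t: 31.75
tool_pos: [0.5403, 0.2623, 0.1272]
orientation: [2.216, 2.22, 0.016]
force: [0.8, 0.6, 0.7]
opening: 0.0929
gripper_force: 0.0
```

```bash
python3 - <<'E'
from cyc import *
from sinks import sinks
c=load(); c[2]=.12; json.dump(list(c),open(F,'w')); check(); sinks()
go([(.438,-.096,.12,28)],.045); desc(.438,-.096,28); carry(.438,-.096,28,.218)
E
```

```text
t 31.8 meas [0.5403 0.2623 0.1272 0.1167] tilt -0.9999 err [0.0035 0.0013 0.0072 0.0167] q6 0.36 F [0.8 0.6 0.7] op 0.0929 0.0
[364. 279.] [350 263  29  33 444] (array([438., -96.,  70.,  38.]), 28.4)
[[[-0.2, -0.055, 0.0], [0, 0, -0.03]], [[-0.395, -0.11, 0.0], [0, 0, -0.07]], [[-0.595, -0.165, 0.0], [0, 0, -0.1]], [[-0.795, -0.22, 0.0], [0, 0, -0.14]], [[-0.99, -0.275, 0.0], [0, 0, -0.17]]]
[[[-0.175, -0.105, 0.0], [0, 0, -0.04]], [[-0.355, -0.215, 0.0], [0, 0, -0.07]], [[-0.53, -0.32, 0.0], [0, 0, -0.11]], [[-0.705, -0.425, 0.0], [0, 0, -0.14]]]
end [ 0.4377 -0.0957  0.12   28.    ]
DESC
[[[0.0, 0.0, 0.19], [0, 0, 0.0]], [[0.0, 0.0, 0.375], [0, 0, 0.0]], [[0.0, 0.0, 0.425], [0, 0, 0.0]], [[0.0, 0.0, 0.48], [0, 0, 0.0]], [[0.0, 0.0, 0.505], [0, 0, 0.0]]]
[[[0.0, 0.0, 0.03], [0, 0, 0.0]]]
end [ 4.377e-01 -9.570e-02  1.300e-02  2.800e+01]
CARRY
[[[0.0, 0.0, -0.18], [0, 0, 0.0]], [[0.0, 0.0, -0.355], [0, 0, 0.0]], [[0.0, 0.0, -0.535], [0, 0, 0.0]], [[0.14, 0.145, -0.535], [0, 0, 0.04]], [[0.285, 0.295, -0.535], [0, 0, 0.08]]]
[[[0.165, 0.125, 0.0], [0, 0, 0.04]], [[0.325, 0.255, 0.0], [0, 0, 0.08]], [[0.485, 0.38, 0.0], [0, 0, 0.11]], [[0.645, 0.51, 0.0], [0, 0, 0.15]], [[0.81, 0.635, 0.0], [0, 0, 0.19]]]
[[[0.19, 0.075, 0.0], [0, 0, 0.04]], [[0.19, 0.075, 0.175], [0, 0, 0.04]], [[0.19, 0.075, 0.35], [0, 0, 0.04]], [[0.19, 0.075, 0.4], [0, 0, 0.04]], [[0.19, 0.075, 0.45], [0, 0, 0.04]]]
[[[0.0, 0.0, 0.05], [0, 0, 0.0]]]
end [0.5367 0.2178 0.02   0.1   ]
```

>>> jog_arm(
  rows=[
    [[-0.2, -0.055, 0], [0, 0, -0.03]],
    [[-0.395, -0.11, 0], [0, 0, -0.07]],
    [[-0.595, -0.165, 0], [0, 0, -0.1]],
    [[-0.795, -0.22, 0], [0, 0, -0.14]],
    [[-0.99, -0.275, 0], [0, 0, -0.17]],
  ],
)

```text
t: 32.3
tool_pos: [0.4799, 0.0611, 0.1181]
orientation: [-1.899, -2.501, 0.002]
force: [1.8, -0.8, -1.3]
opening: 0.0929
gripper_force: 0.0
```

>>> jog_arm(
  rows=[
    [[-0.175, -0.105, 0], [0, 0, -0.04]],
    [[-0.355, -0.215, 0], [0, 0, -0.07]],
    [[-0.53, -0.32, 0], [0, 0, -0.11]],
    [[-0.705, -0.425, 0], [0, 0, -0.14]],
    [[-0.705, -0.425, 0], [0, 0, -0.14]],
  ],
)

```text
t: 32.8
tool_pos: [0.4351, -0.0996, 0.1184]
orientation: [-1.621, -2.689, 0.003]
force: [-0.1, 1.1, 0.1]
opening: 0.0929
gripper_force: 0.0
```

>>> jog_arm(
  rows=[
    [[0, 0, 0.19], [0, 0, 0]],
    [[0, 0, 0.31], [0, 0, 0]],
    [[0, 0, 0.4], [0, 0, 0]],
    [[0, 0, 0.47], [0, 0, 0]],
    [[0, 0, 0.505], [0, 0, 0]],
  ],
)

```text
t: 33.3
tool_pos: [0.4354, -0.0946, 0.0161]
orientation: [-1.616, -2.69, 0.001]
force: [0.4, -0.1, 0.3]
opening: 0.093
gripper_force: 0.0
```

>>> jog_arm(
  rows=[
    [[0, 0, 0.03], [0, 0, 0]],
    [[0, 0, 0.03], [0, 0, 0]],
  ],
)

```text
t: 33.5
tool_pos: [0.4366, -0.0955, 0.0119]
orientation: [-1.617, -2.692, 0.0]
force: [-0.3, -0.4, -0.7]
opening: 0.0929
gripper_force: 0.0
```

>>> jog_arm(
  rows=[
    [[0, 0, 0], [0, 0, 0]],
    [[0, 0, 0], [0, 0, 0]],
    [[0, 0, 0], [0, 0, 0]],
    [[0, 0, 0], [0, 0, 0]],
    [[0, 0, 0], [0, 0, 0]],
  ],
  hand=1,
)

```text
t: 34.0
tool_pos: [0.4376, -0.0962, 0.0132]
orientation: [1.617, 2.692, 0.0]
force: [-0.7, 0.8, 5.0]
opening: 0.0697
gripper_force: 30.0
```

>>> jog_arm(
  rows=[
    [[0, 0, -0.18], [0, 0, 0]],
    [[0, 0, -0.355], [0, 0, 0]],
    [[0, 0, -0.535], [0, 0, 0]],
    [[0.14, 0.145, -0.535], [0, 0, 0.04]],
    [[0.285, 0.295, -0.535], [0, 0, 0.08]],
  ],
)

```text
t: 34.5
tool_pos: [0.4637, -0.0182, 0.1214]
orientation: [1.789, 2.578, 0.002]
force: [0.4, -0.6, -1.3]
opening: 0.0698
gripper_force: 30.0
```

>>> jog_arm(
  rows=[
    [[0.165, 0.125, 0], [0, 0, 0.04]],
    [[0.325, 0.255, 0], [0, 0, 0.08]],
    [[0.485, 0.38, 0], [0, 0, 0.11]],
    [[0.645, 0.51, 0], [0, 0, 0.15]],
    [[0.81, 0.635, 0], [0, 0, 0.19]],
  ],
)

```text
t: 35.0
tool_pos: [0.5236, 0.1802, 0.1192]
orientation: [-2.151, -2.289, 0.001]
force: [1.5, 0.4, -1.2]
opening: 0.0698
gripper_force: 30.0
```

>>> jog_arm(
  rows=[
    [[0.19, 0.075, 0], [0, 0, 0.04]],
    [[0.19, 0.075, 0], [0, 0, 0.04]],
    [[0.19, 0.075, 0.175], [0, 0, 0.04]],
    [[0.19, 0.075, 0.32], [0, 0, 0.04]],
    [[0.19, 0.075, 0.42], [0, 0, 0.04]],
  ],
)

```text
t: 35.5
tool_pos: [0.5343, 0.2166, 0.0328]
orientation: [-2.218, -2.223, 0.005]
force: [-0.7, -1.1, -1.5]
opening: 0.0696
gripper_force: 30.0
```

>>> jog_arm(
  rows=[
    [[0, 0, 0.05], [0, 0, 0]],
    [[0, 0, 0.08], [0, 0, 0]],
    [[0, 0, 0.08], [0, 0, 0]],
    [[0, 0, 0.08], [0, 0, 0]],
  ],
)

```text
t: 35.9
tool_pos: [0.537, 0.2176, 0.0209]
orientation: [2.219, 2.223, 0.003]
force: [-0.3, 0.7, 0.2]
opening: 0.0699
gripper_force: 30.0
```

>>> jog_arm(
  rows=[
    [[0, 0, 0], [0, 0, 0]],
    [[0, 0, 0], [0, 0, 0]],
    [[0, 0, 0], [0, 0, 0]],
    [[0, 0, 0], [0, 0, 0]],
  ],
  hand=-1,
)

```text
t: 36.3
tool_pos: [0.5363, 0.2175, 0.02]
orientation: [2.219, 2.223, 0.001]
force: [-0.0, -0.1, 0.2]
opening: 0.092
gripper_force: 0.0
```

>>> jog_arm(
  rows=[
    [[0, 0, -0.1], [0, 0, 0]],
    [[0, 0, -0.3], [0, 0, 0]],
    [[0, 0, -0.5], [0, 0, 0]],
    [[0, 0, -0.7], [0, 0, 0]],
    [[0, 0, -0.9], [0, 0, 0]],
  ],
)

```text
t: 36.8
tool_pos: [0.5358, 0.2174, 0.2014]
orientation: [2.219, 2.224, 0.0]
force: [1.0, -0.4, -0.2]
opening: 0.0928
gripper_force: 0.0
```

>>> jog_arm(
  rows=[
    [[0, 0, -0.2], [0, 0, 0]],
    [[0, 0, -0.4], [0, 0, 0]],
    [[0, 0, -0.6], [0, 0, 0]],
    [[0, 0, -0.8], [0, 0, 0]],
    [[0, 0, -0.8], [0, 0, 0]],
  ],
)

```text
t: 37.3
tool_pos: [0.538, 0.2181, 0.3674]
orientation: [2.215, 2.22, 0.015]
force: [0.1, 0.3, 0.7]
opening: 0.0929
gripper_force: 0.0
```

```bash
python3 - <<'E'
from cyc import *
c=load(); c[2]=.36; json.dump(list(c),open(F,'w')); check()
s=cam('scene'); save(s,'scene2.png')
c=cam('top')
for cc in (c,s):
    H=hsv(cc);h,S,V=H[...,0],H[...,1],H[...,2]
    o=(h>=6)&(h<16)&(S>150)&(V>80)
    [print(np.round(b[2]),b[1],np.round(ray(cc,*b[2],.265),3)) for b in blobs(o)]
cv2.imwrite('pics/s2c.png',cv2.cvtColor(cv2.resize(s['frame'][200:440,100:500],None,fx=2,fy=2),cv2.COLOR_RGB2BGR))
a=.855; k=(.818-.285*np.cos(a),.003-.285*np.sin(a)); print(k)
go([(.631,-.212,.36,-41)],.045)
E
```

```text
t 37.3 meas [0.538  0.2181 0.3674 0.1157] tilt -0.9999 err [0.0012 0.0003 0.0074 0.0157] q6 0.29 F [0.1 0.3 0.7] op 0.0929 0.0
[411. 105.] [396  87  33  39 974] [ 0.766 -0.18   0.265]
[440. 158.] [422 140  37  40 821] [ 0.658 -0.23   0.265]
[207. 166.] [204 159   7  15  88] [0.653 0.22  0.265]
[392. 175.] [380 163  25  25 277] [ 0.626 -0.137  0.265]
[215. 230.] [208 220  14  21 193] [ 0.634 -0.209  0.265]
[182. 290.] [168 275  27  33 669] [ 0.801 -0.19   0.265]
[226. 305.] [218 293  21  23 172] [ 0.787 -0.085  0.265]
[176. 341.] [159 323  33  38 935] [ 0.905 -0.136  0.265]
[387. 385.] [381 376  15  16 147] [0.796 0.295 0.265]
(np.float64(0.630977724724442), np.float64(-0.21205271109835708))
[[[-0.215, 0.045, 0.0], [0, 0, 0.05]], [[-0.43, 0.095, 0.0], [0, 0, 0.09]], [[-0.645, 0.14, 0.0], [0, 0, 0.14]], [[-0.86, 0.185, 0.0], [0, 0, 0.18]]]
[[[-0.195, 0.105, 0.0], [0, 0, 0.05]], [[-0.385, 0.21, 0.0], [0, 0, 0.09]], [[-0.58, 0.315, 0.0], [0, 0, 0.14]], [[-0.775, 0.42, 0.0], [0, 0, 0.19]], [[-0.965, 0.525, 0.0], [0, 0, 0.23]]]
[[[-0.145, 0.17, 0.0], [0, 0, 0.05]]]
end [  0.6312  -0.2123   0.36   -41.3   ]
```

View pics/s2c.png

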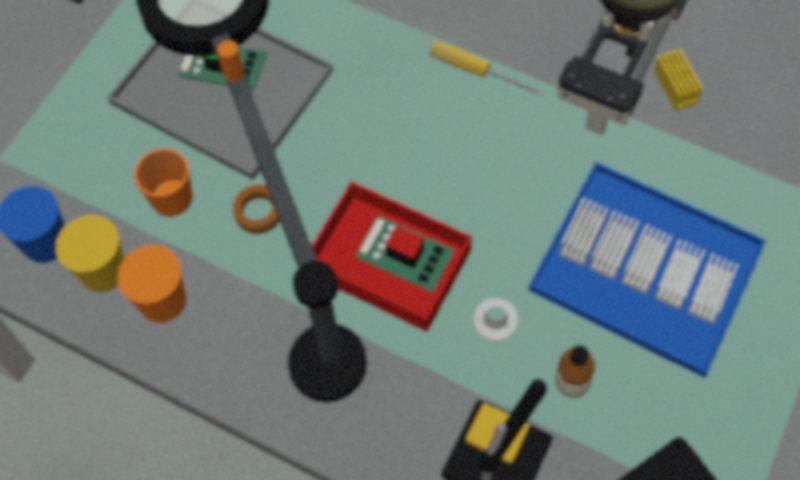

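All five sinks stand side by side in the blue tray, at crop (585,230) to (715,287). The board is in the bin and the lamp is untouched. Now back to the knob.

>>> jog_arm(
  rows=[
    [[-0.215, 0.045, 0], [0, 0, 0.05]],
    [[-0.43, 0.095, 0], [0, 0, 0.09]],
    [[-0.645, 0.14, 0], [0, 0, 0.14]],
    [[-0.86, 0.185, 0], [0, 0, 0.18]],
  ],
)

```text
t: 37.8
tool_pos: [0.5727, 0.0441, 0.3571]
orientation: [-2.511, -1.884, 0.004]
force: [0.8, 0.2, -0.2]
opening: 0.0931
gripper_force: 0.0
```

>>> jog_arm(
  rows=[
    [[-0.195, 0.105, 0], [0, 0, 0.05]],
    [[-0.385, 0.21, 0], [0, 0, 0.09]],
    [[-0.58, 0.315, 0], [0, 0, 0.14]],
    [[-0.775, 0.42, 0], [0, 0, 0.19]],
    [[-0.965, 0.525, 0], [0, 0, 0.23]],
  ],
)

```text
t: 38.3
tool_pos: [0.6202, -0.1707, 0.357]
orientation: [-2.809, -1.401, 0.004]
force: [0.8, 1.2, 0.6]
opening: 0.0927
gripper_force: 0.0
```

>>> jog_arm(
  rows=[
    [[-0.145, 0.17, 0], [0, 0, 0.05]],
    [[-0.145, 0.17, 0], [0, 0, 0.05]],
    [[-0.145, 0.17, 0], [0, 0, 0.05]],
  ],
)

```text
t: 38.6
tool_pos: [0.6299, -0.2134, 0.3565]
orientation: [-2.86, -1.292, 0.005]
force: [1.0, 0.8, 0.6]
opening: 0.0931
gripper_force: 0.0
```

>>> jog_arm(
  rows=[
    [[0, 0, 0.15], [0, 0, 0]],
    [[0, 0, 0.3], [0, 0, 0]],
    [[0, 0, 0.43], [0, 0, 0]],
    [[0, 0, 0.54], [0, 0, 0]],
    [[0, 0, 0.54], [0, 0, 0]],
  ],
)

```text
t: 39.1
tool_pos: [0.6285, -0.2098, 0.2466]
orientation: [-2.855, -1.297, 0.008]
force: [-0.6, 0.4, -0.5]
opening: 0.0932
gripper_force: 0.0
```

>>> jog_arm(
  rows=[
    [[0, 0, 0], [0, 0, 0]],
    [[0, 0, 0], [0, 0, 0]],
    [[0, 0, 0], [0, 0, 0]],
    [[0, 0, 0], [0, 0, 0]],
    [[0, 0, 0], [0, 0, 0]],
  ],
  hand=1,
  squeeze=8,
)

```text
t: 39.6
tool_pos: [0.631, -0.2127, 0.2525]
orientation: [2.861, 1.295, 0.001]
force: [0.7, 0.1, -0.6]
opening: 0.0578
gripper_force: 0.0
```

>>> jog_arm(
  rows=[
    [[0, 0, 0], [0, 0, 0]],
    [[0, 0, 0], [0, 0, 0]],
    [[0, 0, 0], [0, 0, 0]],
    [[0, 0, 0], [0, 0, 0]],
    [[0, 0, 0], [0, 0, 0]],
  ],
)

```text
t: 40.1
tool_pos: [0.6306, -0.2126, 0.2516]
orientation: [-2.862, -1.296, 0.0]
force: [0.3, -0.6, -0.2]
opening: 0.0239
gripper_force: 8.0
```

```bash
python3 - <<'E'
from plan import *
c=load(); c[2]=.252; json.dump(list(c),open(F,'w')); check()
th=np.linspace(-.855,.82,18)[1:]; ps=np.linspace(-41.3,-115,18)[1:]
go([(.818-.285*np.cos(a),.003+.285*np.sin(a),.252,p) for a,p in zip(th,ps)],.05)
E
```

```text
t 40.1 meas [  0.6306  -0.2126   0.2516 -41.286 ] tilt -1.0 err [-0.0006 -0.0003 -0.0004  0.014 ] q6 0.32 F [ 0.3 -0.6 -0.2] op 0.0239 8.0
[[[0.005, -0.14, 0.0], [0, 0, 0.05]], [[0.025, -0.28, 0.0], [0, 0, 0.1]], [[0.06, -0.415, 0.0], [0, 0, 0.14]], [[0.105, -0.55, 0.0], [0, 0, 0.19]], [[0.165, -0.675, 0.0], [0, 0, 0.24]]]
[[[0.025, -0.14, 0.0], [0, 0, 0.05]], [[0.06, -0.275, 0.0], [0, 0, 0.1]], [[0.11, -0.41, 0.0], [0, 0, 0.15]], [[0.17, -0.535, 0.0], [0, 0, 0.19]], [[0.245, -0.655, 0.0], [0, 0, 0.24]]]
[[[0.035, -0.135, 0.0], [0, 0, 0.05]], [[0.09, -0.265, 0.0], [0, 0, 0.1]], [[0.155, -0.39, 0.0], [0, 0, 0.15]], [[0.23, -0.505, 0.0], [0, 0, 0.19]], [[0.315, -0.615, 0.0], [0, 0, 0.24]]]
[[[0.055, -0.13, 0.0], [0, 0, 0.05]], [[0.12, -0.255, 0.0], [0, 0, 0.1]]]
end [   0.6237    0.2114    0.252  -115.1   ]
```

>>> jog_arm(
  rows=[
    [[0.005, -0.14, 0], [0, 0, 0.05]],
    [[0.025, -0.28, 0], [0, 0, 0.1]],
    [[0.06, -0.415, 0], [0, 0, 0.14]],
    [[0.105, -0.55, 0], [0, 0, 0.19]],
    [[0.165, -0.675, 0], [0, 0, 0.24]],
  ],
)

```text
t: 40.6
tool_pos: [0.5493, -0.0988, 0.251]
orientation: [3.055, 0.729, -0.004]
force: [0.5, -1.9, -2.3]
opening: 0.0236
gripper_force: 8.0
```

>>> jog_arm(
  rows=[
    [[0.025, -0.14, 0], [0, 0, 0.05]],
    [[0.06, -0.275, 0], [0, 0, 0.1]],
    [[0.11, -0.41, 0], [0, 0, 0.15]],
    [[0.17, -0.535, 0], [0, 0, 0.19]],
    [[0.245, -0.655, 0], [0, 0, 0.24]],
  ],
)

```text
t: 41.1
tool_pos: [0.5329, 0.0409, 0.2511]
orientation: [3.138, 0.146, -0.006]
force: [-2.5, -1.6, -1.9]
opening: 0.0237
gripper_force: 8.0
```

>>> jog_arm(
  rows=[
    [[0.035, -0.135, 0], [0, 0, 0.05]],
    [[0.09, -0.265, 0], [0, 0, 0.1]],
    [[0.155, -0.39, 0], [0, 0, 0.15]],
    [[0.23, -0.505, 0], [0, 0, 0.19]],
    [[0.315, -0.615, 0], [0, 0, 0.24]],
  ],
)

```text
t: 41.6
tool_pos: [0.5843, 0.1707, 0.2511]
orientation: [-3.11, 0.442, 0.006]
force: [-3.3, -0.4, 1.1]
opening: 0.0238
gripper_force: 8.0
```

>>> jog_arm(
  rows=[
    [[0.055, -0.13, 0], [0, 0, 0.05]],
    [[0.12, -0.255, 0], [0, 0, 0.1]],
    [[0.12, -0.255, 0], [0, 0, 0.1]],
    [[0.12, -0.255, 0], [0, 0, 0.1]],
    [[0.12, -0.255, 0], [0, 0, 0.1]],
  ],
)

```text
t: 42.1
tool_pos: [0.6214, 0.2135, 0.2507]
orientation: [-3.066, 0.678, 0.006]
force: [-6.2, 7.4, -2.0]
opening: 0.0239
gripper_force: 8.0
```

>>> jog_arm(
  rows=[
    [[0, 0, 0], [0, 0, 0]],
    [[0, 0, 0], [0, 0, 0]],
    [[0, 0, 0], [0, 0, 0]],
    [[0, 0, 0], [0, 0, 0]],
    [[0, 0, 0], [0, 0, 0]],
  ],
  hand=-1,
)

```text
t: 42.6
tool_pos: [0.6232, 0.2108, 0.2518]
orientation: [-3.066, 0.683, -0.0]
force: [-0.1, 1.3, 0.5]
opening: 0.0593
gripper_force: 0.0
```

>>> jog_arm(
  rows=[
    [[0, 0, 0], [0, 0, 0]],
    [[0, 0, 0], [0, 0, 0]],
    [[0, 0, -0.2], [0, 0, 0]],
    [[0, 0, -0.4], [0, 0, 0]],
    [[0, 0, -0.6], [0, 0, 0]],
  ],
)

```text
t: 43.1
tool_pos: [0.6227, 0.2109, 0.3728]
orientation: [3.066, -0.682, -0.001]
force: [0.4, 0.4, -0.2]
opening: 0.0923
gripper_force: 0.0
```

```bash
python3 - <<'E'
from plan import *
c=load(); c[2]=.372; json.dump(list(c),open(F,'w')); check()
c=cam('top'); s=cam('scene');save(c,'top4.png');save(s,'scene4.png')
go([(.5,0,.372,-90)],.045)
E
```

```text
t 43.1 meas [   0.6227    0.2109    0.3728 -115.0872] tilt -1.0 err [-0.001  -0.0004  0.0008  0.0128] q6 2.26 F [ 0.4  0.4 -0.2] op 0.0923 0.0
[[[-0.02, 0.205, 0.0], [0, 0, -0.05]], [[-0.035, 0.405, 0.0], [0, 0, -0.09]], [[-0.055, 0.61, 0.0], [0, 0, -0.14]], [[-0.075, 0.815, 0.0], [0, 0, -0.19]]]
[[[-0.075, 0.185, 0.0], [0, 0, -0.04]], [[-0.155, 0.375, 0.0], [0, 0, -0.09]]]
end [ 4.998e-01  2.000e-04  3.720e-01 -8.990e+01]
```

View pics/scene4.png

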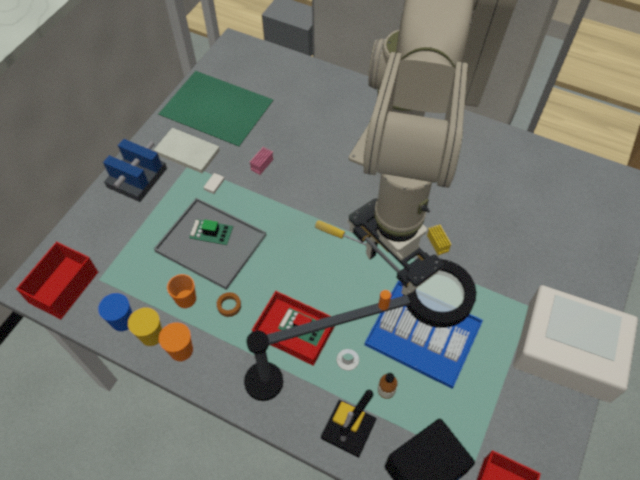

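The lens ring (440,293) is over the blue tray and the bystanders are unmoved. I'll move clear and measure the lens.

>>> jog_arm(
  rows=[
    [[-0.02, 0.205, 0], [0, 0, -0.05]],
    [[-0.035, 0.405, 0], [0, 0, -0.09]],
    [[-0.055, 0.61, 0], [0, 0, -0.14]],
    [[-0.075, 0.815, 0], [0, 0, -0.19]],
  ],
)

```text
t: 43.6
tool_pos: [0.5393, 0.0687, 0.3711]
orientation: [3.134, -0.213, -0.0]
force: [0.3, -0.9, -0.1]
opening: 0.0928
gripper_force: 0.0
```

>>> jog_arm(
  rows=[
    [[-0.075, 0.185, 0], [0, 0, -0.04]],
    [[-0.155, 0.375, 0], [0, 0, -0.09]],
    [[-0.155, 0.375, 0], [0, 0, -0.09]],
    [[-0.155, 0.375, 0], [0, 0, -0.09]],
  ],
)

```text
t: 44.0
tool_pos: [0.499, -0.0008, 0.3718]
orientation: [-3.141, 0.001, -0.001]
force: [-0.0, 0.1, 0.1]
opening: 0.0932
gripper_force: 0.0
```

```bash
python3 - <<'E'
from plan import *
check(); c=cam('top'); s=cam('scene'); save(c,'top5.png')
for cc in (c,s):
    H=hsv(cc); [print(np.round(b[2]),b[1],rect(cc,b[0],.235)) for b in blobs(H[...,2]<45,700)]
H=hsv(c);h,S,V=H[...,0],H[...,1],H[...,2]
o=(h>=6)&(h<16)&(S>150)&(V>80)
[print(np.round(b[2]),b[1],np.round(ray(c,*b[2],.265),3)) for b in blobs(o)]
E
```

```text
t 44.0 meas [ 4.99000e-01 -8.00000e-04  3.71800e-01 -9.00448e+01] tilt -1.0 err [-0.0008 -0.0009 -0.0002 -0.1448] q6 1.47 F [-0.   0.1  0.1] op 0.0932 0.0
[138. 112.] [  97   71   85   85 3820] (array([777., 365., 143., 137.]), 61.2)
[317. 102.] [299  77  37  48 908] (array([795.,   0.,  98.,  74.]), -6.1)
[222. 119.] [ 199   96   46   46 1060] (array([761., 199.,  96.,  92.]), -0.1)
[167. 234.] [ 126  193   83   80 2886] (array([530., 305., 163., 157.]), 88.8)
[439. 294.] [ 404  260   71   67 1970] (array([538., 310., 167., 153.]), -0.6)
[262. 371.] [ 245  331   38   69 1537] (array([867.,  35., 151.,  75.]), 47.5)
[351. 430.] [ 322  391   53   66 1305] (array([877., 258., 129.,  81.]), 0.0)
[430. 456.] [ 385  420   89   60 3429] (array([891., 423., 148., 107.]), -29.4)
[411. 105.] [396  87  33  39 973] [ 0.766 -0.18   0.265]
[441. 156.] [427 140  32  33 724] [ 0.662 -0.234  0.265]
[208. 175.] [195 158  25  32 353] [0.635 0.217 0.265]
```

View pics/top5.png

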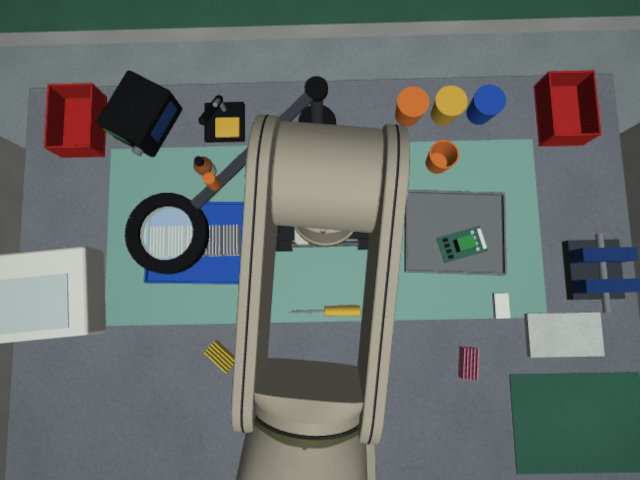

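The lens at (167,234) measures about (0.53,0.306), within about 7 mm of the tray middle (0.537,0.304). The green board is untouched and the robot is clear, so I'm handing in.

```bash
python3 -c "
from plant import robot
print(robot.close_job())"
```

```text
the job is handed in; nothing more can be done
None
```

I handed the job in after about 44 s of robot time: the red-stickered board is in the red bin, all five heat sinks stand side by side in the blue tray, and the lamp lens is over that tray's middle; no verdict came back.

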